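# Put the matches away and lid the keepsake box

## Robot

A 7-joint arm with a two-finger parallel gripper is mounted at the origin on the work surface. World frame = base frame: x ahead of the robot, y to its left, z up, the work surface at z = 0. Lengths are in m, angles in rad, forces in N, time in s.
With the tool pointing down it reaches from about 0.425 to 0.925 m from the base axis. Payload 6.8 kg.
Tool frame: the origin (TCP) lies midway between the tips of the shut fingers; the grasp point (between the pads) lies 19 mm behind it (arm.pinch_z is the distance from the TCP to the grasp point, in m); z points along the fingers, y is the line along which they close (so a half turn about z gives the same grasp; the last joint's range is limited). The gripper opens to 88 mm and grips with 3 to 60 N. Pads are 20 mm wide; open, the fingers measure 115 mm over their backs; the gripper's body (75 mm by 178 mm) begins 61 mm behind the grasp point.
Start: joints at [-0.108, 0.477, 0.022, 1.555, -0.011, 1.109, -0.083], TCP at [0.675, 0, 0.223] pointing down, gripper open.
Joint ranges: [-2.96, 2.96], [-0.34, 2.1], [-1.41, 1.46], [0.24, 2.44], [-1.37, 4.51], [0.17, 1.92], [-2.96, 2.96]. Speed limits (rad/s): [2.39, 2.39, 3.14, 3.14, 3.14, 3.14, 3.14].

## Interface

Orientations are given as a unit quaternion [x, y, z, w].
In Python, from workcell import arm gives the robot as it stands.
- The arm moves only by the tool jog_arm, never from a script. Its argument "rows" is a list of rows, each an object of numbers: "fingers": the finger opening in m, from 0 to 0.0878; "dx", "dy", "dz": the shift along the tool's x, y, z in m; "yaw": the turn about the tool's z in rad. In form: [{"fingers": .., "dx": .., "dy": .., "dz": .., "yaw": ..}, ...]. A call has 1 to 8 rows; each row shifts and turns the commanded pose from where the row before left it, along the tool's axes as they then stand; what a row does not reach is not made up. A row lasts 1/12 s, in which the tool goes at most 41.7 mm and 7.16 degrees, less where a joint would pass 70% of its speed; a pose out of reach is approached as far as the arm can. A call is refused whole if a number of a shift passes 0.0417 or a number of a turn 0.125, either way. A call with a gripper value outside its range is refused whole. The fingers move at their own pace and stop on an object; "force" is the grip in N (left out, the last holds). Time passes only in rows, so rows that do not move let the fingers close. It gives the time, the measured TCP pose, the force, the opening and the grip force at its end, in the units of the state.
- arm.sense(): the state, without advancing time (a new reading comes with each control period).
- arm.snapshot(name): name is "scene" or "side" or "wrist"; returns a dict with "pixels" (384x512x3 uint8, blue, green, red), "camera_matrix" (3x3 intrinsics, pixels), "k1" (the pictures are not rectified: a ray, as slopes to the right and down, at radius r is drawn at 1 + k1 r^2 times it, then the intrinsics apply), "R" (3x3) and "t" (3): a world point X has camera coordinates R X + t; the wrist camera has in their place "hand_eye" (4x4, takes a point from camera to tool coordinates, whose origin is the TCP and whose axes are the flange's). Camera axes: x right, y down, z forward; pixel columns grow to the right and rows downward; lengths in m; the calibration is good to about 2 mm. A picture is of the moment at which its call begins: read the wrist's pose just before it. There is no depth.
- arm.finish_job(): hands the job in; it is judged then, once.
The state is a dict: "clock": time; "joints": joint angles; "qd": joint speeds; "tau": joint torques, N m; "ee_pos": TCP position; "eef_rot": TCP orientation; "wrist_force": force on the tool from outside, world axes, zero at the start; "wrist_torque": the same for the moment, N m; "grip_width": finger opening in m; "finger_force": force on a finger pad.
Only numpy, scipy, OpenCV 4.12 (cv2) and the standard library are available. Lean on these libraries where they do the work, as an engineer would, in place of code of your own. Each camera call takes 0.05 s, during which the arm holds its last target. There are 200 camera calls.

## Task

Lay the matchbox flat inside the open ceramic box that stands in the wooden tray and let go of it; then take the ceramic lid off the brass stand and close the box with it, so that the lid drops fully home into the mouth and sits level and square on the rim all round. The lid and box are ceramic, so bring them together gently, and leave the candle, the dog figurine and the bud vase where they stand.

Things in the scene. Friction and masses are not known exactly. Their poses are not given: they have to be found in the camera images.
- tray: shallow dark wooden tray fixed to the table, 150 mm (x) by 200 mm (y), floor 4 mm thick, edge 14 mm high; origin at the centre of its underside, z up, the open ceramic box standing in it square to its axes
- rim_height (a point): point over the tray's centre, 66 mm above its underside: the height of the box's rim. The white blue-banded ceramic box is 110 (x) by 150 (y) by 62 mm, walls and floor 6 mm, mouth 98 by 138 mm. Across the tray (x) it is centred; along the tray (y) it stands up to 15 mm to either side of this point. That offset is not reported: look or feel for it. The box resists a sideways push of about 20 N
- lid: loose white ceramic lid, 0.26 to 0.44 kg: a plate 110 (x) by 150 (y) by 8 mm; below it a block 94.5 by 134.5 by 9 mm, lower edges rounded 1.5 mm, that drops into the box's mouth with 1.75 mm to spare on each side. Origin at the middle of the plate's underside, which rests on the box's rim when closed; z out of the top. A half turn about z makes no difference
- lid_handle (a point): grasp point in the lid's upright fin handle (14 mm thick along x, 60 mm long along y, top 38 mm from the lid's origin), 30 mm along the lid's z from its origin and 22 mm above the plate; axes as the lid. At the start the lid lies on the stand, handle up and towards the robot, z tilted 30 degrees from vertical, y level, +x edge uppermost
- stand: brass plate stand fixed to the table, about 130 mm deep, 120 mm wide, 80 mm high; its slope rises 30 degrees along its own +x, away from the robot, with a low lip across the lower end that reaches 4 mm along the lid's edge, below the lid's top face; origin on the table below the middle of the slope, z up. The lid leaves the stand straight along the lid's z axis
- matchbox: closed cardboard matchbox, 70 mm (x) by 40 mm (y) by 18 mm high, about 50 g, lying flat on the table; origin at the centre of its underside, z up
- candle: bystander: black candle jar, 72 mm diameter, 78 mm high; origin at the centre of its underside
- dog: bystander: white spotted ceramic dog, 80 by 60 mm, 126 mm high; origin at the centre of its underside
- vase: bystander: white bud vase, 64 mm diameter, 100 mm high; origin at the centre of its underside
There are look-alikes about, which are no part of the job. Leave any purple or turquoise look-alike of the tray alone. Several things look just like the matchbox: the one meant starts farthest from the robot's base.

How it is judged:
By the outcome, as a careful person would: the job done as asked, in the order asked, and still so for the second after the job is handed in, with the robot touching nothing.
It also fails if it takes over 72 s, if anything falls off the work surface, if the arm or the gripper's body presses on something with over 40 N, if the wrist force passes 120 N, or if a joint passes its speed limit or range.

## Working session

There is one attempt and no reset: what is moved stays moved. The work goes in short steps, Python scripts to look and compute and a tool call to move; the robot and the scene stay as the last step left them, time stands still between calls to the robot, and variables do not carry over. Pictures are saved under pics/ and viewed, at most 10 in all, crops included, and the job is handed in when it is done.

Besides the shell and the picture viewer there is one more tool, called after "Call:" as name(argument=value, ...) on one line, values as JSON. jog_arm: Moves the arm, as the interface text tells. Its arguments: {"type":"object","properties":{"rows":{"type":"array"},"force":{"type":"number"}},"required":["rows"]}

```bash
mkdir -p pics; ls
python3 - <<'E'
from workcell import arm
import cv2,numpy as np
s=arm.sense();print({k:np.round(v,3) for k,v in s.items()}, arm.pinch_z)
for n in("scene","side","wrist"):
    p=arm.snapshot(n);cv2.imwrite(f"pics/{n}0.png",p["pixels"])
    print(n,{k:np.round(v,4).tolist() for k,v in p.items() if k!="pixels"})
a=cv2.imread("pics/scene0.png");cv2.imwrite("pics/scene0b.png",cv2.resize(a,(800,600),interpolation=cv2.INTER_CUBIC))
a=cv2.imread("pics/side0.png");cv2.imwrite("pics/side0b.png",cv2.resize(a,(800,600),interpolation=cv2.INTER_CUBIC))
E
```

```text
pics
{'clock': np.float64(0.0), 'joints': array([-0.108,  0.478,  0.022,  1.556, -0.011,  1.109, -0.083]), 'qd': array([-0.   , -0.   ,  0.001,  0.   , -0.001,  0.002, -0.001]), 'tau': array([-1.0000e-03, -5.8285e+01,  1.5340e+00, -2.7261e+01, -5.4000e-02,
        1.7000e-02,  0.0000e+00]), 'ee_pos': array([ 0.674, -0.   ,  0.222]), 'eef_rot': array([ 0.707,  0.707, -0.001, -0.001]), 'wrist_force': array([0.355, 0.07 , 0.075]), 'wrist_torque': array([ 0.027,  0.022, -0.034]), 'finger_force': np.float64(0.0), 'grip_width': np.float64(0.088)} 0.0187
scene {'camera_matrix': [[356.1874, 0.0, 251.7648], [0.0, 356.1874, 192.4667], [0.0, 0.0, 1.0]], 'k1': -0.0743, 'R': [[-0.8589, 0.5122, -0.0033], [0.4395, 0.7338, -0.518], [-0.2629, -0.4463, -0.8554]], 't': [0.46, -0.198, 1.6009]}
side {'camera_matrix': [[364.309, 0.0, 252.3954], [0.0, 364.309, 192.6643], [0.0, 0.0, 1.0]], 'k1': -0.0, 'R': [[0.9903, -0.1389, -0.0097], [-0.0824, -0.5282, -0.8451], [0.1122, 0.8377, -0.5345]], 't': [-0.5166, 0.1397, 1.0989]}
wrist {'camera_matrix': [[305.3099, 0.0, 252.9479], [0.0, 305.3099, 189.2536], [0.0, 0.0, 1.0]], 'k1': -0.0762, 'hand_eye': [[-0.0009, -0.9705, -0.2413, 0.0647], [1.0, -0.001, 0.0002, -0.0006], [-0.0005, -0.2413, 0.9705, -0.1612], [0.0, 0.0, 0.0, 1.0]]}
```

View pics/scene0b.png

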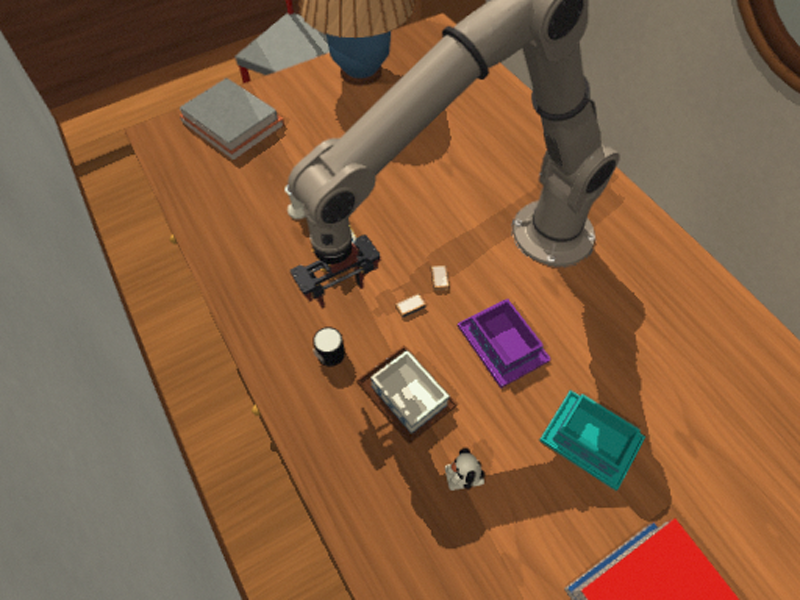

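View pics/side0b.png

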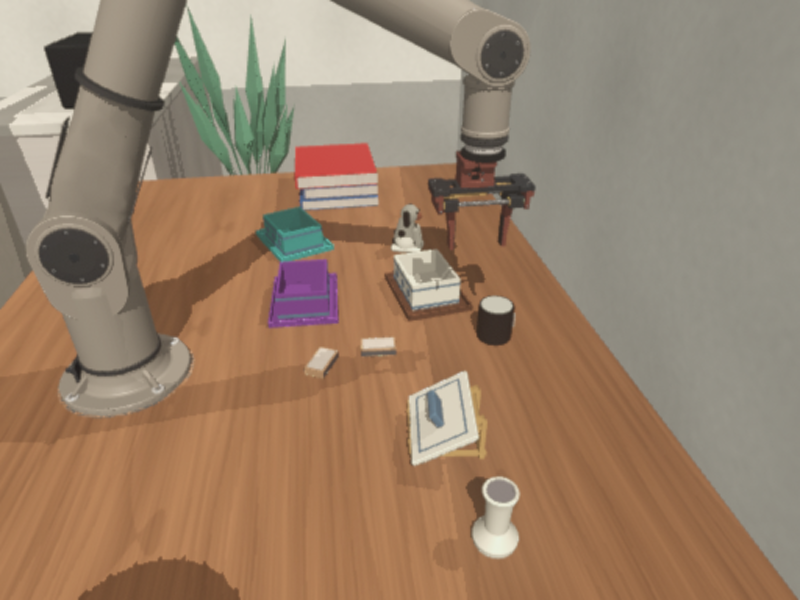

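The scene view shows the ceramic box at (410,390) in its wooden tray, with purple (505,340) and turquoise (595,435) look-alikes, and the candle at (328,345), dog at (465,470) and vase at (295,200). The side view shows the lid on its stand at (443,417). Matchbox candidates are A at scene (411,305) / side (378,346) and B at scene (440,278) / side (322,362). The job wants the one farthest from the base.

```bash
cat > h.py <<'E'
import numpy as np,cv2
from scipy.spatial.transform import Rotation as Ro
def pose(p,s=None):
    """camera->world rotation and centre"""
    if "R" in p: R=np.array(p["R"]);return R.T,-R.T@np.array(p["t"])
    H=np.array(p["hand_eye"]);T=Ro.from_quat(s["eef_rot"]).as_matrix()
    return T@H[:3,:3],T@H[:3,3]+np.array(s["ee_pos"])
def dist(p): return np.array([p["k1"],0,0,0.])
def rays(p,px,s=None):
    n=cv2.undistortPoints(np.array(px,float).reshape(-1,1,2),np.array(p["camera_matrix"]),dist(p))[:,0]
    R,c=pose(p,s);return c,np.c_[n,np.ones(len(n))]@R.T
def plane(p,px,z,s=None):
    c,d=rays(p,px,s);return c+d*((z-c[2])/d[:,2])[:,None]
def proj(p,X,s=None):
    R,c=pose(p,s);q=(np.atleast_2d(X)-c)@R
    return cv2.projectPoints(q.reshape(-1,1,3),np.zeros(3),np.zeros(3),np.array(p["camera_matrix"]),dist(p))[0][:,0]
E
python3 - <<'E'
from h import *
from workcell import arm
import pickle
sc=arm.snapshot("scene");sd=arm.snapshot("side");pickle.dump((sc,sd),open("cams.pkl","wb"))
k=1/1.5625
f=lambda p,l,z:print(np.round(plane(p,np.array(l)*k,z),3).tolist())
f(sc,[[411,305],[440,278]],.018)
f(sd,[[378,343],[322,358]],.018)
f(sc,[[329,340]],.078);f(sd,[[497,305]],.078)
print("tray sc");f(sc,[[410,344],[455,403],[408,438],[359,382]],.014)
f(sc,[[407,349],[452,396],[415,433],[369,386]],.066)
print("lid");f(sd,[[443,417]],.08);f(sd,[[478,440],[417,462]],.06)
f(sd,[[500,490]],.1)
f(sc,[[465,470]],.1)
a=cv2.resize(sc["pixels"][170:300,200:330],(600,600),interpolation=cv2.INTER_CUBIC)
b=cv2.resize(sd["pixels"][200:310,190:337],(800,600),interpolation=cv2.INTER_CUBIC)
cv2.imwrite("pics/c1.png",a);cv2.imwrite("pics/c2.png",b)
E
```

```text
[[0.486, 0.007, 0.018], [0.374, -0.025, 0.018]]
[[0.489, -0.0, 0.018], [0.376, -0.032, 0.018]]
[[0.726, 0.018, 0.078]]
[[0.733, 0.01, 0.078]]
tray sc
[[0.547, 0.101, 0.014], [0.537, 0.289, 0.014], [0.678, 0.304, 0.014], [0.707, 0.125, 0.014]]
[[0.575, 0.13, 0.066], [0.549, 0.285, 0.066], [0.668, 0.316, 0.066], [0.7, 0.166, 0.066]]
lid
[[0.558, -0.289, 0.08]]
[[0.605, -0.325, 0.06], [0.506, -0.353, 0.06]]
[[0.597, -0.451, 0.1]]
[[0.627, 0.446, 0.1]]
```

View pics/c1.png

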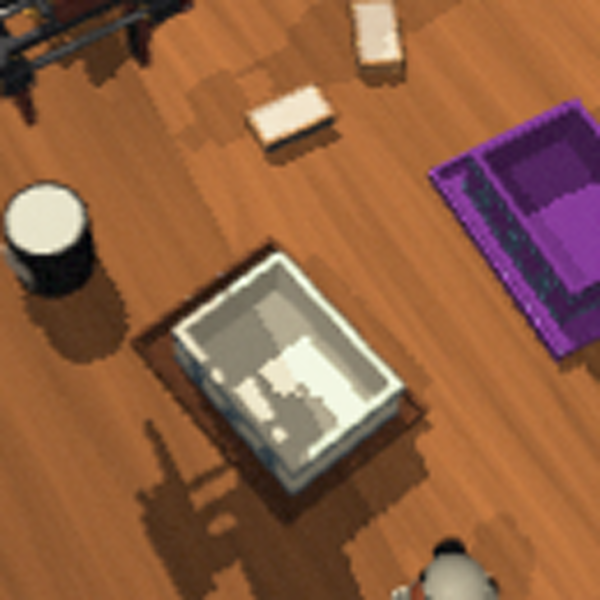

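View pics/c2.png

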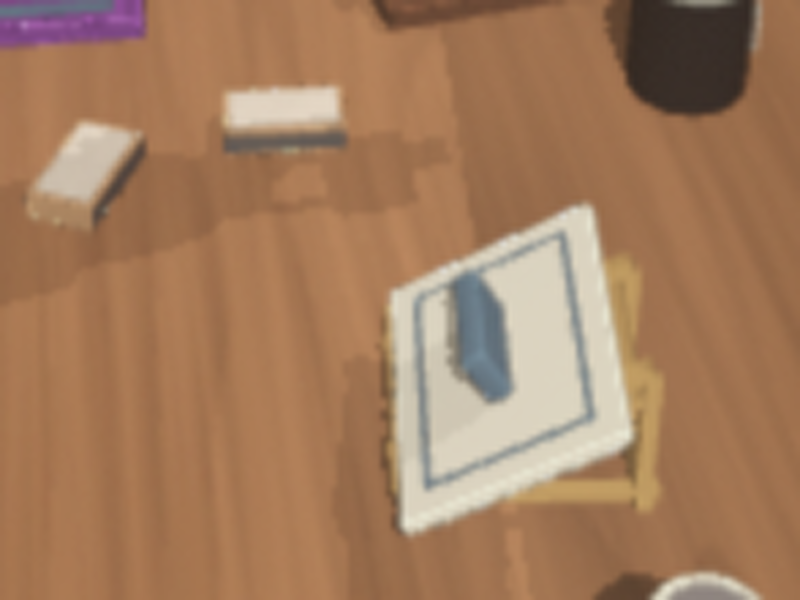

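Candidate A, at about (0.487, 0.003) and r=0.49, is farther than B at r=0.375, and the crop shows it as a closed matchbox with its long side along x. Next I fit models to the corners read off the crops.

```bash
cat >> h.py <<'E'
from scipy.optimize import least_squares
def rect(a,b,z): return np.array([[-a,-b,z],[a,-b,z],[a,b,z],[-a,b,z]])/1000.
def fit(obs,x0,tilt=0.,free=None):
    """obs: list of (cam, state, model pts, pixels); x=[x,y,z,yaw]; free = indices"""
    x0=np.array(x0,float);free=[0,1,3] if free is None else free
    def X(v):
        x=x0.copy();x[free]=v;return x
    def f(v):
        x=X(v);R=Ro.from_euler("ZY",[x[3],tilt]).as_matrix()
        return np.concatenate([(proj(p,m@R.T+x[:3],s)-q).ravel() for p,s,m,q in obs])
    r=least_squares(f,x0[free],loss="soft_l1");return X(r.x),np.round(f(r.x).reshape(-1,2),1).tolist()
E
python3 - <<'E'
from h import *
import pickle
sc,sd=pickle.load(open("cams.pkl","rb"))
A=lambda l:np.array(l,float)/4.615+[200,170]-.4
B=lambda l:np.array(l,float)/5.44+[190,200]-.4
C=lambda l:np.array(l,float)/1.5625-.2
m=rect(35,20,18)
print("match",*fit([(sc,0,m,A([[334,114],[268,142],[247,117],[316,86]])[[3,2,1,0]]),(sd,0,m,B([[222,127],[345,125],[340,88],[224,92]]))],[.487,.003,0,0]))
print("matchA",fit([(sc,0,m,A([[334,114],[268,142],[247,117],[316,86]])[[3,2,1,0]])],[.487,.003,0,0]))
print("matchB",fit([(sd,0,m,B([[222,127],[345,125],[340,88],[224,92]]))],[.487,.003,0,0]))
# tray corner order (-x,-y),(+x,-y),(+x,+y),(-x,+y)
print("tray",*fit([(sc,0,rect(75,100,14),A([[271,241],[134,344],[288,522],[426,411]]))],[.62,.2,0,0]))
print("box",*fit([(sc,0,rect(55,75,66),A([[278,252],[173,330],[295,493],[404,383]])),(sd,0,rect(55,75,66)[[0,1,2,3]],C([[402,292],[461,285],[447,251],[394,256]]))],[.62,.2,0,0]))
print("lid",*fit([(sd,0,rect(55,75,8),B([[403,533],[633,440],[590,207],[392,293]]))],[.56,-.29,.08,0],-np.pi/6,[0,1,2,3]))
E
```

```text
match [ 0.48682754  0.00208771  0.         -0.07886916] [[-0.5, -0.7], [-0.7, -1.0], [-0.9, 1.2], [0.1, 0.7], [-0.2, 0.5], [-0.2, -0.1], [-0.1, -0.8], [-0.7, -0.6]]
matchA (array([ 0.48503264,  0.00312407,  0.        , -0.04716395]), [[-0.3, -0.8], [-0.2, -0.7], [-0.1, 1.4], [0.6, 0.4]])
matchB (array([ 0.48766623,  0.00068312,  0.        , -0.09984115]), [[-0.0, 0.6], [-0.0, 0.3], [0.4, -0.5], [-0.3, -0.5]])
tray [0.62260855 0.20651055 0.         0.14905543] [[-0.0, -0.5], [-0.7, -0.3], [-0.1, 1.1], [0.9, -0.1]]
box [0.62226152 0.21241414 0.         0.1285638 ] [[0.2, -0.3], [-0.5, -0.5], [-1.1, -4.6], [-0.9, 0.8], [6.0, -3.7], [-1.4, -3.8], [-6.5, -1.0], [-0.5, -0.4]]
lid [ 0.56154814 -0.27219307  0.06003044 -0.13116961] [[-0.2, -0.0], [0.0, -0.4], [0.3, -0.1], [-0.1, 0.6]]
```

Call:
jog_arm(rows=[{"yaw":0.118},{"yaw":0.118},{"yaw":0.118},{"yaw":0.118},{"yaw":0.118},{"yaw":0.118},{"yaw":0.118}])

```text
invalid input at $.rows[0]: expected keys fingers, dx, dy, dz, yaw
```

Call:
jog_arm(rows=[{"yaw":0.118},{"yaw":0.118},{"yaw":0.118},{"yaw":0.118},{"yaw":0.118},{"yaw":0.118},{"yaw":0.118}])

```text
invalid input at $.rows[0]: expected keys fingers, dx, dy, dz, yaw
```

Call:
jog_arm(rows=[{"dx":-0.0235,"dy":0.0016},{"dx":-0.0235,"dy":0.0016},{"dx":-0.0235,"dy":0.0016},{"dx":-0.0235,"dy":0.0016},{"dx":-0.0235,"dy":0.0016},{"dx":-0.0235,"dy":0.0016},{"dx":-0.0235,"dy":0.0016},{"dx":-0.0235,"dy":0.0016}])

```text
invalid input at $.rows[0]: expected keys fingers, dx, dy, dz, yaw
```

Run:
```python
from h import *
from workcell import arm
import pickle
s=arm.sense();p=arm.snapshot("wrist");pickle.dump((s,p),open("w1.pkl","wb"))
print(s["clock"],np.round(s["ee_pos"],4),Ro.from_quat(s["eef_rot"]).as_matrix().round(3).tolist(),s["joints"].round(2))
cv2.imwrite("pics/w1.png",cv2.resize(p["pixels"],(800,600),interpolation=cv2.INTER_CUBIC))
R=Ro.from_euler("z",-.079).as_matrix()
print(proj(p,rect(35,20,18)@R.T+[.4868,.0021,0],s)*1.5625)
```

```text
0.25 [0.6748 0.     0.2223] [[-0.0, 1.0, -0.001], [1.0, 0.0, -0.0], [-0.0, -0.001, -1.0]] [-0.11  0.48  0.02  1.56 -0.01  1.11 -0.08]
[[117.58884171 282.59359933]
 [201.99121359 289.10468189]
 [201.16947714 239.16829455]
 [114.80964649 233.09872024]]
```

View pics/w1.png

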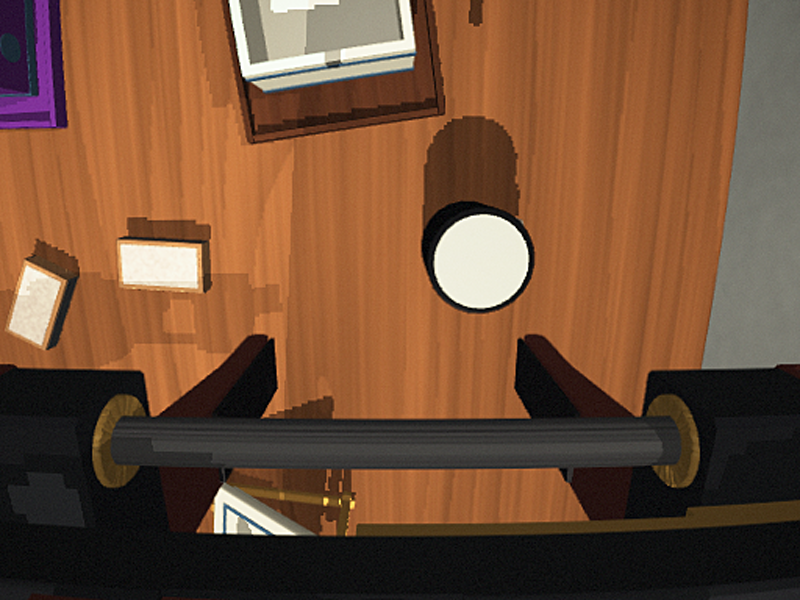

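The wrist view shows matchbox A with its top from (118,238) to (208,292), B at (40,302), the candle at (480,260), the box rim's near edge from (243,80) to (413,50), and no further candidates. Every row needs all the keys, so I'm resending the moves.

Call:
jog_arm(rows=[{"fingers":0.06,"dx":0,"dy":0,"dz":0,"yaw":0.118},{"fingers":0.06,"dx":0,"dy":0,"dz":0,"yaw":0.118},{"fingers":0.06,"dx":0,"dy":0,"dz":0,"yaw":0.118},{"fingers":0.06,"dx":0,"dy":0,"dz":0,"yaw":0.118},{"fingers":0.06,"dx":0,"dy":0,"dz":0,"yaw":0.118},{"fingers":0.06,"dx":0,"dy":0,"dz":0,"yaw":0.118},{"fingers":0.06,"dx":0,"dy":0,"dz":0,"yaw":0.118}])

```text
clock: 0.88
ee_pos: [0.675, 0.0, 0.2226]
eef_rot: [0.933, 0.361, -0.0, -0.0]
wrist_force: [-0.4, -0.1, 1.2]
grip_width: 0.06
finger_force: 0.0
```

Call:
jog_arm(rows=[{"fingers":0.06,"dx":0,"dy":0,"dz":0,"yaw":0.118},{"fingers":0.06,"dx":0,"dy":0,"dz":0,"yaw":0.118},{"fingers":0.06,"dx":0,"dy":0,"dz":0,"yaw":0.118},{"fingers":0.06,"dx":0,"dy":0,"dz":0,"yaw":0.118},{"fingers":0.06,"dx":0,"dy":0,"dz":0,"yaw":0.118},{"fingers":0.06,"dx":0,"dy":0,"dz":0,"yaw":0.118},{"fingers":0.06,"dx":0,"dy":0,"dz":0,"yaw":0.118}])

```text
clock: 1.47
ee_pos: [0.6749, 0.0001, 0.2226]
eef_rot: [0.999, -0.043, -0.0, -0.0]
wrist_force: [0.5, -0.3, 0.5]
grip_width: 0.0599
finger_force: 0.0
```

Call:
jog_arm(rows=[{"fingers":0.06,"dx":-0.0235,"dy":0.0016,"dz":0,"yaw":0},{"fingers":0.06,"dx":-0.0235,"dy":0.0016,"dz":0,"yaw":0},{"fingers":0.06,"dx":-0.0235,"dy":0.0016,"dz":0,"yaw":0},{"fingers":0.06,"dx":-0.0235,"dy":0.0016,"dz":0,"yaw":0},{"fingers":0.06,"dx":-0.0235,"dy":0.0016,"dz":0,"yaw":0},{"fingers":0.06,"dx":-0.0235,"dy":0.0016,"dz":0,"yaw":0},{"fingers":0.06,"dx":-0.0235,"dy":0.0016,"dz":0,"yaw":0},{"fingers":0.06,"dx":-0.0235,"dy":0.0016,"dz":0,"yaw":0}])

```text
clock: 2.13
ee_pos: [0.4854, 0.0026, 0.2226]
eef_rot: [0.999, -0.041, 0.0, -0.0]
wrist_force: [0.8, -0.0, 0.1]
grip_width: 0.06
finger_force: 0.0
```

```bash
cat >> h.py <<'E'
def goto(s,xyz,ang):
    """tool-frame shift (after turn) and yaw to bring TCP to xyz with tool x at world angle ang"""
    M=Ro.from_quat(s["eef_rot"]).as_matrix();a=np.arctan2(M[1,0],M[0,0])
    d=np.array(xyz)-s["ee_pos"];c,q=np.cos(ang),np.sin(ang)
    return dict(yaw=round(float((a-ang+np.pi)%(2*np.pi)-np.pi),4),d=np.round([c*d[0]+q*d[1],q*d[0]-c*d[1],-d[2]],4).tolist())
E
python3 - <<'E'
from h import *
from workcell import arm
import pickle
s0,p0=pickle.load(open("w1.pkl","rb"))
C=lambda l:np.array(l,float)/1.5625-.2
x,r=fit([(p0,s0,rect(35,20,18),C([[119,284],[207,292],[207,241],[118,238]]))],[.487,.002,0,0]);print(x,r)
s=arm.sense();p=arm.snapshot("wrist")
M=Ro.from_quat(s["eef_rot"]).as_matrix()
print(s["clock"],np.round(s["ee_pos"],4),M.round(3).tolist(),s["joints"].round(2))
# white top of matchbox by threshold
g=p["pixels"];m=cv2.inRange(g,(150,150,150),(255,255,255));m=cv2.morphologyEx(m,cv2.MORPH_OPEN,np.ones((3,3)))
cs=cv2.findContours(m,0,2)[0]
for c in cs:
    if cv2.contourArea(c)>300:
        b=cv2.boxPoints(cv2.minAreaRect(c));q=plane(p,b,.018,s);print("box",b.round().tolist(),q[:,:2].round(4).tolist(),q.mean(0).round(4))
cv2.imwrite("pics/w2.png",g)
E
```

```text
[ 4.89664188e-01  2.68205086e-04  0.00000000e+00 -7.79858986e-02] [[1.7, 0.7], [-0.6, -0.3], [-1.1, 0.5], [0.5, -1.5]]
2.1333 [0.4854 0.0026 0.2226] [[0.997, -0.081, 0.0], [-0.081, -0.997, 0.0], [0.0, -0.0, -1.0]] [-0.49  0.16  0.4   2.02 -0.08  0.97 -1.7 ]
box [[262.0, 254.0], [270.0, 232.0], [313.0, 248.0], [305.0, 270.0]] [[0.371, -0.0001], [0.401, -0.0129], [0.3737, -0.0676], [0.3425, -0.0557]] [ 0.3721 -0.0341  0.018 ]
box [[242.0, 142.0], [269.0, 142.0], [269.0, 192.0], [242.0, 192.0]] [[0.5183, 0.0124], [0.5157, -0.0197], [0.4543, -0.0154], [0.457, 0.0179]] [ 0.4863 -0.0012  0.018 ]
box [[436.0, 119.0], [437.0, 105.0], [512.0, 111.0], [511.0, 125.0]] [[0.5285, -0.2225], [0.5448, -0.2233], [0.5325, -0.3243], [0.5153, -0.3242]] [ 0.5303 -0.2736  0.018 ]
box [[446.0, 52.0], [511.0, 52.0], [511.0, 97.0], [446.0, 97.0]] [[0.605, -0.233], [0.6032, -0.3179], [0.55, -0.3212], [0.5536, -0.2345]] [ 0.5779 -0.2767  0.018 ]
box [[417.0, 130.0], [424.0, 28.0], [518.0, 35.0], [511.0, 137.0]] [[0.517, -0.1988], [0.6325, -0.2061], [0.6229, -0.3275], [0.5009, -0.3256]] [ 0.5683 -0.2645  0.018 ]
box [[105.0, 17.0], [116.0, 14.0], [140.0, 99.0], [129.0, 102.0]] [[0.6728, 0.1538], [0.6743, 0.1414], [0.5789, 0.1275], [0.5768, 0.1403]] [0.6257 0.1407 0.018 ]
box [[-28.0, 33.0], [97.0, -2.0], [125.0, 98.0], [0.0, 133.0]] [[0.6815, 0.3268], [0.6946, 0.1605], [0.5818, 0.1446], [0.5581, 0.3149]] [0.629  0.2367 0.018 ]
box [[-2.0, 19.0], [67.0, -5.0], [69.0, 1.0], [0.0, 25.0]] [[0.6903, 0.2877], [0.7027, 0.1953], [0.696, 0.1938], [0.6831, 0.2861]] [0.693  0.2407 0.018 ]
```

View pics/w2.png

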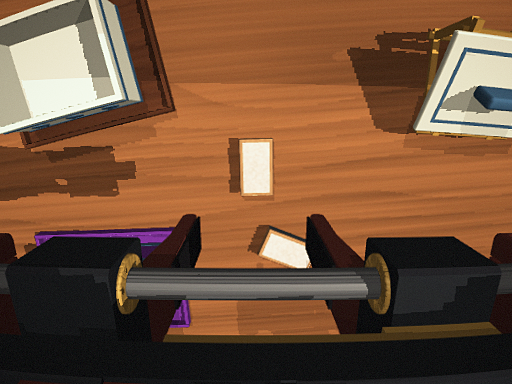

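Matchbox A is centred at pixel (256,167) and aligned with the tool, and all cameras agree on (0.487, 0.000). I'm descending and gripping.

Call:
jog_arm(rows=[{"fingers":0.06,"dx":0.0016,"dy":0.0025,"dz":0.036,"yaw":0},{"fingers":0.06,"dx":0,"dy":0,"dz":0.036,"yaw":0},{"fingers":0.06,"dx":0,"dy":0,"dz":0.036,"yaw":0},{"fingers":0.06,"dx":0,"dy":0,"dz":0.036,"yaw":0},{"fingers":0.06,"dx":0,"dy":0,"dz":0.036,"yaw":0},{"fingers":0.06,"dx":0,"dy":0,"dz":0.02,"yaw":0},{"fingers":0.06,"dx":0,"dy":0,"dz":0.013,"yaw":0},{"fingers":0.06,"dx":0,"dy":0,"dz":0.0055,"yaw":0}])

```text
clock: 2.85
ee_pos: [0.4868, -0.0002, 0.0021]
eef_rot: [0.999, -0.041, -0.002, 0.0]
wrist_force: [0.5, 0.2, 0.8]
grip_width: 0.0599
finger_force: 0.0
```

Call:
jog_arm(rows=[{"fingers":0.03,"dx":0,"dy":0,"dz":0,"yaw":0},{"fingers":0.03,"dx":0,"dy":0,"dz":0,"yaw":0},{"fingers":0.03,"dx":0,"dy":0,"dz":0,"yaw":0},{"fingers":0.03,"dx":0,"dy":0,"dz":0,"yaw":0},{"fingers":0.03,"dx":0,"dy":0,"dz":0,"yaw":0},{"fingers":0.03,"dx":0,"dy":0,"dz":0,"yaw":0}], force=8)

```text
clock: 3.35
ee_pos: [0.489, 0.0, 0.0052]
eef_rot: [0.999, -0.041, 0.001, -0.0]
wrist_force: [-1.6, -0.1, 7.5]
grip_width: 0.0404
finger_force: 8.0
```

Call:
jog_arm(rows=[{"fingers":0.03,"dx":0,"dy":0,"dz":-0.02,"yaw":0},{"fingers":0.03,"dx":0,"dy":0,"dz":-0.035,"yaw":0},{"fingers":0.03,"dx":0,"dy":0,"dz":-0.035,"yaw":0},{"fingers":0.03,"dx":0,"dy":0,"dz":-0.035,"yaw":0},{"fingers":0.03,"dx":0,"dy":0,"dz":-0.035,"yaw":0},{"fingers":0.03,"dx":0,"dy":0,"dz":-0.03,"yaw":0},{"fingers":0.03,"dx":0,"dy":0,"dz":0,"yaw":-0.11},{"fingers":0.03,"dx":0,"dy":0,"dz":0,"yaw":-0.11}])

```text
clock: 4.02
ee_pos: [0.4893, 0.0002, 0.1967]
eef_rot: [0.997, 0.072, 0.003, -0.001]
wrist_force: [0.5, 0.5, -1.0]
grip_width: 0.0398
finger_force: 8.0
```

Call:
jog_arm(rows=[{"fingers":0.03,"dx":0.0202,"dy":-0.0239,"dz":0,"yaw":0},{"fingers":0.03,"dx":0.0202,"dy":-0.0239,"dz":0,"yaw":0},{"fingers":0.03,"dx":0.0202,"dy":-0.0239,"dz":0,"yaw":0},{"fingers":0.03,"dx":0.0202,"dy":-0.0239,"dz":0,"yaw":0},{"fingers":0.03,"dx":0.0202,"dy":-0.0239,"dz":0,"yaw":0},{"fingers":0.03,"dx":0.0202,"dy":-0.0239,"dz":0,"yaw":0},{"fingers":0.03,"dx":0.0202,"dy":-0.0239,"dz":0,"yaw":0},{"fingers":0.03,"dx":0.0202,"dy":-0.0239,"dz":0,"yaw":0}])

```text
clock: 4.68
ee_pos: [0.6219, 0.213, 0.1943]
eef_rot: [0.998, 0.069, -0.0, -0.0]
wrist_force: [-0.1, 0.3, -0.7]
grip_width: 0.0402
finger_force: 8.0
```

Call:
jog_arm(rows=[{"fingers":0.03,"dx":0,"dy":0,"dz":0,"yaw":0},{"fingers":0.03,"dx":0,"dy":0,"dz":0,"yaw":0}])

```text
clock: 4.85
ee_pos: [0.6214, 0.2136, 0.1937]
eef_rot: [0.997, 0.071, -0.0, -0.0]
wrist_force: [1.6, -0.1, -0.7]
grip_width: 0.04
finger_force: 8.0
```

Run:
```python
from h import *
from workcell import arm
import pickle
s=arm.sense();p=arm.snapshot("wrist");pickle.dump((s,p),open("w3.pkl","wb"))
print(s["clock"],s["ee_pos"].round(4),Ro.from_quat(s["eef_rot"]).as_matrix().round(3).tolist(),s["grip_width"],s["wrist_force"].round(1))
cv2.imwrite("pics/w3.png",cv2.resize(p["pixels"],(800,600),interpolation=cv2.INTER_CUBIC))
```

```text
4.85 [0.6214 0.2136 0.1937] [[0.99, 0.141, -0.001], [0.141, -0.99, 0.0], [-0.001, -0.0, -1.0]] 0.0399729727723577 [ 1.6 -0.1 -0.7]
```

View pics/w3.png

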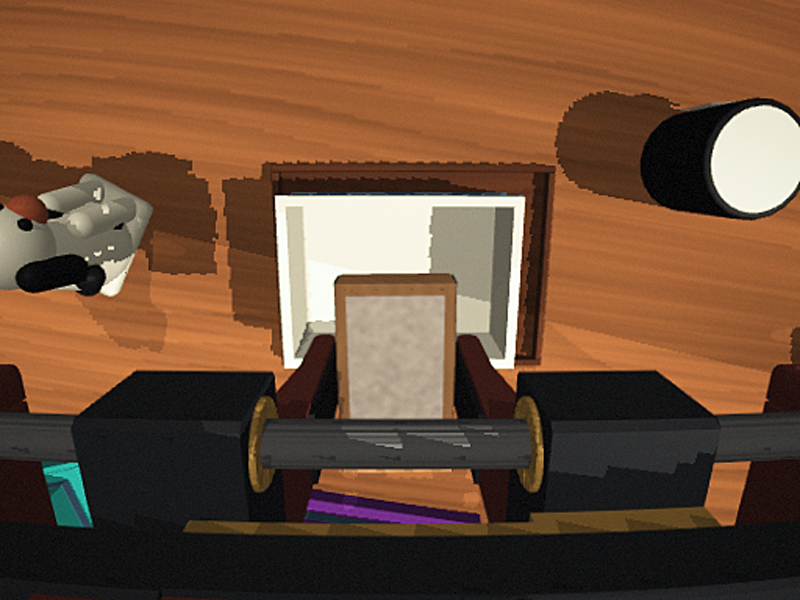

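The wrist view shows the box rim corners at (274,197), (525,196), (514,369) and (285,369), the tray's far corners at (270,163) and (554,165), and the matchbox held squarely between the fingers.

Run:
```python
from h import *
import pickle
s,p=pickle.load(open("w3.pkl","rb"));C=lambda l:np.array(l,float)/1.5625-.2
q=C([[514,369],[525,196],[274,197],[285,369]])
x,r=fit([(p,s,rect(55,75,66),q)],[.62,.21,0,.14]);print(x,r)
x2,r=fit([(p,s,rect(55,75,66),q)],[.62,.21,0,.14],0,[0,1,2,3]);print(x2,r)
print(plane(p,C([[554,165],[270,163]]),.014,s).round(4))
print(goto(s,[x[0],x[1],.02],x[3]))
```

```text
[0.6209307  0.21039242 0.         0.14340331] [[0.2, -0.4], [-0.1, 0.4], [0.1, 0.1], [-0.2, -0.1]]
[6.20988687e-01 2.10402037e-01 3.27246888e-04 1.43403566e-01] [[0.3, -0.3], [-0.0, 0.3], [-0.0, 0.0], [-0.3, -0.1]]
[[0.7106 0.1139 0.014 ]
 [0.6838 0.3102 0.014 ]]
{'yaw': -0.0015, 'd': [-0.0009, 0.0031, 0.1737]}
```

Call:
jog_arm(rows=[{"fingers":0.03,"dx":-0.001,"dy":0.003,"dz":0.03,"yaw":0},{"fingers":0.03,"dx":0,"dy":0,"dz":0.03,"yaw":0},{"fingers":0.03,"dx":0,"dy":0,"dz":0.03,"yaw":0},{"fingers":0.03,"dx":0,"dy":0,"dz":0.03,"yaw":0},{"fingers":0.03,"dx":0,"dy":0,"dz":0.025,"yaw":0},{"fingers":0.03,"dx":0,"dy":0,"dz":0.015,"yaw":0},{"fingers":0.03,"dx":0,"dy":0,"dz":0.01,"yaw":0},{"fingers":0.03,"dx":0,"dy":0,"dz":0.003,"yaw":0}])

```text
clock: 5.57
ee_pos: [0.6198, 0.2066, 0.0199]
eef_rot: [0.998, 0.069, -0.001, 0.001]
wrist_force: [0.7, -0.9, -0.9]
grip_width: 0.0401
finger_force: 8.0
```

Call:
jog_arm(rows=[{"fingers":0.03,"dx":0,"dy":0,"dz":0.002,"yaw":0},{"fingers":0.03,"dx":0,"dy":0,"dz":0.001,"yaw":0},{"fingers":0.03,"dx":0,"dy":0,"dz":0,"yaw":0}])

```text
clock: 5.82
ee_pos: [0.6218, 0.2085, 0.0193]
eef_rot: [0.998, 0.069, 0.001, -0.0]
wrist_force: [0.4, 0.5, -0.1]
grip_width: 0.0402
finger_force: 8.0
```

Call:
jog_arm(rows=[{"fingers":0.03,"dx":0,"dy":0,"dz":0.001,"yaw":0},{"fingers":0.03,"dx":0,"dy":0,"dz":0.001,"yaw":0},{"fingers":0.03,"dx":0,"dy":0,"dz":0.001,"yaw":0},{"fingers":0.03,"dx":0,"dy":0,"dz":0,"yaw":0}])

```text
clock: 6.15
ee_pos: [0.6212, 0.2086, 0.0153]
eef_rot: [0.998, 0.069, 0.0, -0.0]
wrist_force: [0.1, 0.7, -0.7]
grip_width: 0.0403
finger_force: 8.0
```

Call:
jog_arm(rows=[{"fingers":0.03,"dx":0,"dy":0,"dz":0.001,"yaw":0},{"fingers":0.03,"dx":0,"dy":0,"dz":0,"yaw":0}])

```text
clock: 6.32
ee_pos: [0.6213, 0.2086, 0.015]
eef_rot: [0.998, 0.069, 0.0, -0.0]
wrist_force: [-1.8, -0.7, 6.3]
grip_width: 0.0402
finger_force: 8.0
```

Call:
jog_arm(rows=[{"fingers":0.056,"dx":0,"dy":0,"dz":0,"yaw":0},{"fingers":0.056,"dx":0,"dy":0,"dz":0,"yaw":0},{"fingers":0.056,"dx":0,"dy":0,"dz":0,"yaw":0},{"fingers":0.056,"dx":0,"dy":0,"dz":-0.01,"yaw":0},{"fingers":0.056,"dx":0,"dy":0,"dz":-0.03,"yaw":0},{"fingers":0.056,"dx":0,"dy":0,"dz":-0.035,"yaw":0},{"fingers":0.056,"dx":0,"dy":0,"dz":-0.035,"yaw":0},{"fingers":0.056,"dx":0,"dy":0,"dz":-0.035,"yaw":0}])

```text
clock: 6.98
ee_pos: [0.6208, 0.2082, 0.1613]
eef_rot: [0.998, 0.069, -0.0, 0.0]
wrist_force: [1.2, 0.6, 0.5]
grip_width: 0.056
finger_force: 0.0
```

Call:
jog_arm(rows=[{"fingers":0.0878,"dx":0,"dy":0,"dz":-0.035,"yaw":0},{"fingers":0.0878,"dx":0,"dy":0,"dz":-0.005,"yaw":0.09},{"fingers":0.0878,"dx":0,"dy":0,"dz":0,"yaw":0.09},{"fingers":0.0878,"dx":0,"dy":0,"dz":0,"yaw":0.09}])

```text
clock: 7.32
ee_pos: [0.6216, 0.2086, 0.2013]
eef_rot: [0.998, -0.068, 0.001, -0.001]
wrist_force: [-0.6, 0.2, -0.2]
grip_width: 0.079
finger_force: 0.0
```

Call:
jog_arm(rows=[{"fingers":0.0878,"dx":-0.0008,"dy":0.0346,"dz":0,"yaw":0},{"fingers":0.0878,"dx":-0.0008,"dy":0.0346,"dz":0,"yaw":0},{"fingers":0.0878,"dx":-0.0008,"dy":0.0346,"dz":0,"yaw":0},{"fingers":0.0878,"dx":-0.0008,"dy":0.0346,"dz":0,"yaw":0},{"fingers":0.0878,"dx":-0.0008,"dy":0.0346,"dz":0,"yaw":0},{"fingers":0.0878,"dx":-0.0008,"dy":0.0346,"dz":0,"yaw":0},{"fingers":0.0878,"dx":-0.0008,"dy":0.0346,"dz":0,"yaw":0}])

```text
clock: 7.9
ee_pos: [0.5832, -0.0325, 0.1999]
eef_rot: [0.998, -0.066, 0.0, -0.0]
wrist_force: [0.1, -0.2, 0.2]
grip_width: 0.0879
finger_force: 0.0
```

Call:
jog_arm(rows=[{"fingers":0.0878,"dx":-0.0008,"dy":0.0346,"dz":0,"yaw":0},{"fingers":0.0878,"dx":-0.0008,"dy":0.0346,"dz":0,"yaw":0},{"fingers":0.0878,"dx":-0.0008,"dy":0.0346,"dz":0,"yaw":0},{"fingers":0.0878,"dx":-0.0008,"dy":0.0346,"dz":0,"yaw":0},{"fingers":0.0878,"dx":-0.0008,"dy":0.0346,"dz":0,"yaw":0},{"fingers":0.0878,"dx":-0.0008,"dy":0.0346,"dz":0,"yaw":0},{"fingers":0.0878,"dx":-0.0008,"dy":0.0346,"dz":0,"yaw":0},{"fingers":0.0878,"dx":0,"dy":0,"dz":0,"yaw":0}])

```text
clock: 8.57
ee_pos: [0.5434, -0.279, 0.2005]
eef_rot: [0.997, -0.071, 0.0, 0.002]
wrist_force: [-0.7, -0.6, 1.0]
grip_width: 0.0875
finger_force: 0.0
```

Call:
jog_arm(rows=[{"fingers":0.0878,"dx":0,"dy":0,"dz":0,"yaw":0},{"fingers":0.0878,"dx":0,"dy":0,"dz":0,"yaw":0}])

```text
clock: 8.73
ee_pos: [0.5467, -0.2697, 0.1995]
eef_rot: [0.998, -0.066, 0.0, -0.0]
wrist_force: [0.2, 0.4, 0.2]
grip_width: 0.088
finger_force: 0.0
```

Run:
```python
from h import *
from workcell import arm
import pickle
s=arm.sense();p=arm.snapshot("wrist");c=arm.snapshot("scene");pickle.dump((s,p,c),open("w4.pkl","wb"))
print(s["clock"],s["ee_pos"].round(4),Ro.from_quat(s["eef_rot"]).as_matrix().round(3).tolist(),s["grip_width"],s["wrist_force"].round(1))
a=cv2.resize(p["pixels"][:290],(800,453),interpolation=cv2.INTER_CUBIC)
b=cv2.resize(c["pixels"][215:285,225:305],(168,147),interpolation=cv2.INTER_CUBIC)
a[:147,-168:]=b   # inset: box from scene camera
cv2.imwrite("pics/w4.png",a)
```

```text
8.7333 [ 0.5467 -0.2697  0.1995] [[0.991, -0.131, 0.0], [-0.131, -0.991, 0.001], [0.0, -0.001, -1.0]] 0.08796099596311457 [0.2 0.4 0.2]
```

View pics/w4.png

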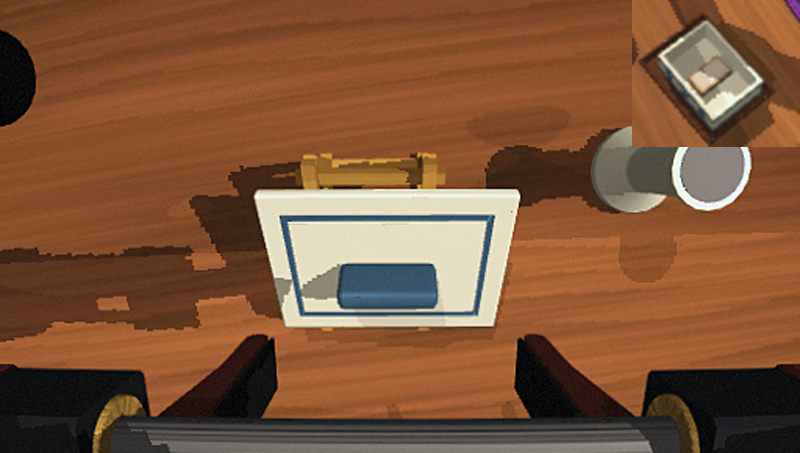

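The inset shows the matchbox flat inside the box. The lid's near corners are at (286,326) and (493,326), its far edge strip spans rows 191–201 with corners at columns 255/519, and the blue fin covers (338–438, 263–309).

Run:
```python
from h import *
import pickle
s,p,_=pickle.load(open("w4.pkl","rb"));C=lambda l:np.array(l,float)/1.5625-.2
m=np.vstack([rect(55,75,8)[[0,1,2,3]],rect(55,75,0)[[1,2]]])
q=C([[493,326],[518,201],[257,200],[286,326],[519,191],[255,191]])
for fr in([0,1,2,3],):
    x,r=fit([(p,s,m,q)],[.5615,-.272,.06,-.13],-np.pi/6,fr);print(x,r)
R=Ro.from_euler("ZY",[x[3],-np.pi/6]).as_matrix()
fin=np.array([[a,b,38] for a in(-7,7) for b in(-30,30)]+[[-7,-30,8],[-7,30,8]])/1e3
print((proj(p,fin@R.T+x[:3],s)+.2)*1.5625)
g=x[:3]+R@[0,0,.034];print("grasp",g,goto(s,g-[0,0,.0187],x[3]),R[:,2])
```

```text
[ 0.55746183 -0.26704695  0.05090888 -0.13259044] [[-0.5, 1.5], [0.6, -1.5], [-0.5, -0.9], [0.3, 1.3], [-1.7, 0.1], [2.7, 0.1]]
[[436.94879293 312.13866559]
 [338.84253515 312.01063298]
 [438.3620644  295.65917527]
 [336.86489755 295.54354114]
 [434.21131152 279.26363803]
 [342.85458453 279.17397887]]
grasp [ 0.54061104 -0.26479951  0.08035375] {'yaw': 0.0015, 'd': [-0.0067, -0.004, 0.1378]} [-0.49561138  0.06610114  0.8660254 ]
```

```bash
python3 - <<'E'
from h import *
import pickle
s,p,_=pickle.load(open("w4.pkl","rb"));C=lambda l:np.array(l,float)/1.5625-.2
sc,sd=pickle.load(open("cams.pkl","rb"));B=lambda l:np.array(l,float)/5.44+[190,200]-.4
# top-face corners only + fin: top front edge, base back edge
fin=np.array([[-7,-30,38],[-7,30,38],[7,-30,8],[7,30,8]])/1e3
m=np.vstack([rect(55,75,8),rect(55,75,0)[[1,2]],fin])
q=C([[493,326],[518,201],[257,200],[286,326],[519,191],[255,191],[437,308],[339,308],[436,264],[340,264]])
oS=(sd,0,rect(55,75,8),B([[403,533],[633,440],[590,207],[392,293]]))
for n,o in(("wrist",[(p,s,m,q)]),("both",[(p,s,m,q),oS]),("side",[oS])):
    x,r=fit(o,[.5615,-.272,.06,-.13],-np.pi/6,[0,1,2,3]);print(n,x.round(4),r)
    R=Ro.from_euler("ZY",[x[3],-np.pi/6]).as_matrix();g=x[:3]+R@[0,0,.034];print(" grasp",g.round(4),goto(s,g-[0,0,.0187],x[3]))
E
python3 - <<'E'
import sys;sys.path.insert(0,".")
from h import *
import pickle
s,p,_=pickle.load(open("w4.pkl","rb"))
g=p["pixels"][150:240,130:360];cv2.imwrite("pics/w4c.png",cv2.resize(g,None,fx=3.4,fy=3.4,interpolation=cv2.INTER_CUBIC))
E
```

```text
wrist [ 0.5576 -0.267   0.0502 -0.1323] [[-0.6, 1.2], [0.3, -1.7], [-0.3, -1.0], [0.4, 1.1], [-1.9, -0.1], [2.8, -0.0], [-0.1, 2.3], [-0.0, 2.3], [-0.4, -0.9], [0.8, -1.0]]
 grasp [ 0.5407 -0.2648  0.0797] {'yaw': 0.0012, 'd': [-0.0065, -0.004, 0.1385]}
both [ 0.5582 -0.2671  0.0533 -0.131 ] [[-0.1, 1.4], [1.1, -2.4], [-1.5, -1.5], [-0.2, 1.4], [-1.2, -0.8], [1.7, -0.5], [0.1, 2.5], [-0.5, 2.5], [-0.3, -1.1], [0.3, -1.0], [-2.0, 0.4], [-2.2, 0.3], [-1.6, 0.8], [-1.6, 1.3]]
 grasp [ 0.5414 -0.2648  0.0828] {'yaw': -0.0001, 'd': [-0.0059, -0.0041, 0.1354]}
side [ 0.5615 -0.2722  0.06   -0.1312] [[-0.2, -0.0], [0.0, -0.4], [0.3, -0.1], [-0.1, 0.6]]
 grasp [ 0.5447 -0.27    0.0895] {'yaw': 0.0, 'd': [-0.0019, 0.0006, 0.1287]}
```

```bash
cat > fin.py <<'E'
from h import *
import pickle
fin=np.array([[a,b,c] for a in(-7,7) for b in(-30,30) for c in(8,38)])/1e3
D=np.array([[1,0],[-1,0],[0,1],[0,-1],[1,1],[-1,-1],[1,-1],[-1,1]],float)
D/=np.linalg.norm(D,axis=1)[:,None]
def mask(p,near):
    h=cv2.cvtColor(p["pixels"],cv2.COLOR_BGR2HSV)
    m=cv2.inRange(h,(95,70,20),(125,255,255));m=cv2.morphologyEx(m,cv2.MORPH_OPEN,np.ones((4,4)))
    n,l,st,c=cv2.connectedComponentsWithStats(m);i=1+np.argmin(np.linalg.norm(c[1:]-near,axis=1))
    ys,xs=np.where(l==i);pt=np.c_[xs,ys].astype(float)
    # support of pixel mask incl. half pixel extents
    return (pt@D.T).max(0)+.5*np.abs(D).sum(1)*.8,st[i].tolist()
def model(p,s,x,tilt=-np.pi/6):
    R=Ro.from_euler("ZY",[x[3],tilt]).as_matrix();return (proj(p,fin@R.T+x[:3],s)@D.T).max(0)
if __name__=="__main__":
    s,p,c=pickle.load(open("w4.pkl","rb"));sc,sd=pickle.load(open("cams.pkl","rb"))
    mw,a=mask(p,[248,183]);ms,b=mask(sd,[278,263]);print(a,b)
    for n,o in(("wrist",[(p,s,mw)]),("side",[(sd,0,ms)]),("both",[(p,s,mw),(sd,0,ms)])):
        f=lambda v:np.concatenate([model(P,S,[*v,-.1315])-M for P,S,M in o])
        r=least_squares(f,[.56,-.27,.055],loss="soft_l1");print(n,r.x.round(4),f(r.x).round(1).tolist())
E
python3 fin.py
```

```text
Traceback (most recent call last):
  File "fin.py", line 17, in <module>
    mw,a=mask(p,[248,183]);ms,b=mask(sd,[278,263]);print(a,b)
                                ~~~~^^^^^^^^^^^^^^
  File "fin.py", line 9, in mask
    n,l,st,c=cv2.connectedComponentsWithStats(m);i=1+np.argmin(np.linalg.norm(c[1:]-near,axis=1))
                                                     ~~~~~~~~~^^^^^^^^^^^^^^^^^^^^^^^^^^^^^^^^^^^
ValueError: attempt to get argmin of an empty sequence
```

View pics/w4c.png

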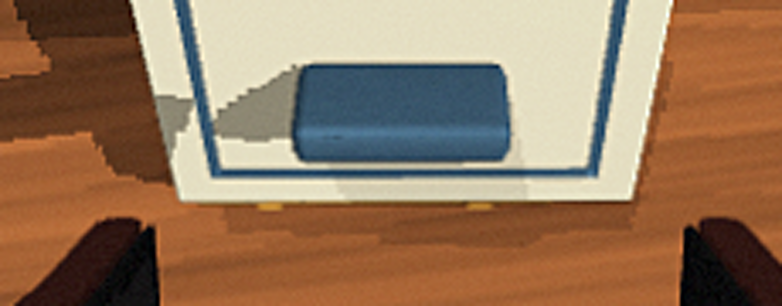

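The close crop shows the rounded fin spanning (295–510, 63–162), with near plate corners at (180,200) and (632,200). I'm loosening the mask for the side view.

```bash
sed -i 's/(95,70,20)/(92,60,20)/; s/np.ones((4,4))/np.ones((3,3))/' fin.py; python3 fin.py
```

```text
Traceback (most recent call last):
  File "fin.py", line 17, in <module>
    mw,a=mask(p,[248,183]);ms,b=mask(sd,[278,263]);print(a,b)
                                ~~~~^^^^^^^^^^^^^^
  File "fin.py", line 9, in mask
    n,l,st,c=cv2.connectedComponentsWithStats(m);i=1+np.argmin(np.linalg.norm(c[1:]-near,axis=1))
                                                     ~~~~~~~~~^^^^^^^^^^^^^^^^^^^^^^^^^^^^^^^^^^^
ValueError: attempt to get argmin of an empty sequence
```

```bash
python3 - <<'E'
import pickle,cv2
sd=pickle.load(open("cams.pkl","rb"))[1];h=cv2.cvtColor(sd["pixels"],cv2.COLOR_BGR2HSV);print(h[250:274:4,272:286:3].tolist())
E
sed -i 's/(92,60,20)/(92,40,20)/; s/np.ones((3,3))/np.ones((2,2))/' fin.py; python3 fin.py
```

```text
[[[22, 30, 211], [97, 24, 138], [38, 12, 166], [21, 32, 218], [22, 32, 218]], [[21, 38, 161], [102, 54, 128], [102, 55, 129], [24, 22, 184], [22, 32, 218]], [[22, 38, 166], [102, 53, 125], [102, 57, 138], [103, 44, 121], [21, 33, 219]], [[20, 42, 152], [101, 50, 123], [102, 57, 142], [102, 46, 121], [21, 32, 216]], [[20, 40, 158], [100, 49, 134], [102, 58, 141], [103, 51, 124], [21, 32, 214]], [[21, 33, 206], [21, 36, 190], [103, 44, 122], [102, 57, 135], [24, 21, 181]]]
[217, 170, 64, 28, 1738] [275, 252, 9, 22, 133]
wrist [ 0.553  -0.2666  0.0307] [-1.7, -1.6, 0.9, 0.7, 0.4, 0.5, 0.3, 0.1]
side [ 0.5975 -0.1172 -0.0885] [0.7, 0.6, -0.2, 0.3, -0.2, -0.6, -0.1, 0.3]
both [ 0.5588 -0.2675  0.0504] [0.3, 0.9, 0.6, 3.0, 1.4, 3.7, 3.1, 1.5, 0.3, 3.3, 4.1, 1.0, 2.3, 1.5, -0.8, 4.3]
```

Call:
jog_arm(rows=[{"fingers":0.0878,"dx":-0.005,"dy":-0.0026,"dz":0.02,"yaw":0},{"fingers":0.0878,"dx":0,"dy":0,"dz":0.03,"yaw":0},{"fingers":0.0878,"dx":0,"dy":0,"dz":0.03,"yaw":0},{"fingers":0.0878,"dx":0,"dy":0,"dz":0.025,"yaw":0},{"fingers":0.0878,"dx":0,"dy":0,"dz":0.014,"yaw":0},{"fingers":0.0878,"dx":0,"dy":0,"dz":0,"yaw":0},{"fingers":0.0878,"dx":0,"dy":0,"dz":0,"yaw":0}])

```text
clock: 9.42
ee_pos: [0.5421, -0.2656, 0.0799]
eef_rot: [0.998, -0.065, -0.001, -0.0]
wrist_force: [0.8, 0.1, 0.7]
grip_width: 0.0876
finger_force: 0.0
```

Run:
```python
from h import *
from workcell import arm
import pickle
s=arm.sense();p=arm.snapshot("wrist");d=arm.snapshot("side");pickle.dump((s,p,d),open("w5.pkl","wb"))
print(s["clock"],s["ee_pos"].round(4),s["wrist_force"].round(1))
from fin import mask
mw,a=mask(p,[248,230]);print(a)
b=cv2.resize(d["pixels"][225:315,240:330],(540,540),interpolation=cv2.INTER_CUBIC)
w=cv2.resize(p["pixels"][60:330,140:370],(260,305));o=np.zeros((540,800,3),np.uint8);o[:,:540]=b;o[:305,540:]=w
cv2.imwrite("pics/w5.png",o)
```

```text
9.4167 [ 0.5421 -0.2656  0.0799] [0.8 0.1 0.7]
[178, 197, 153, 51, 5478]
```

View pics/w5.png

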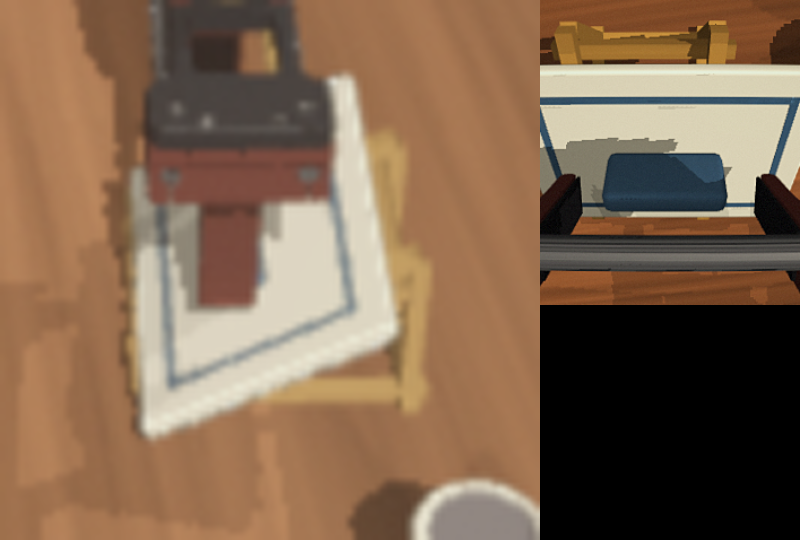

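The fin sits midway between the fingers in the wrist inset (603–727 between fingers at 575/760), and the side view shows the finger over the plate beside the fin. Next I triangulate the fin from the two wrist poses.

Run:
```python
from h import *
import pickle
s4,p4,_=pickle.load(open("w4.pkl","rb"));s5,p5,_=pickle.load(open("w5.pkl","rb"))
m=np.array([[-7,-29.5,37],[-7,29.5,37],[7,-29.5,8],[7,29.5,8]])/1e3
C4=lambda l:np.array(l,float)/3.4+[130,150]-.4
C5=lambda l:(np.array(l,float)-[540,0])/1.13+[140,60]-.4
o4=(p4,s4,m,C4([[510,160],[294,160],[508,64],[298,64]]))
o5=(p5,s5,m,C5([[727,209],[603,209],[724,153],[607,153]]))
M=rect(55,75,8)[[0,3]];o4b=(p4,s4,M,C4([[633,200],[180,200]]))
for o in([o4,o5],[o4,o4b,o5],[o5]):
    x,r=fit(o,[.56,-.267,.055,-.1315],-np.pi/6,[0,1,2]);print(x.round(4),r)
```

```text
[ 0.5608 -0.2675  0.0596 -0.1315] [[0.2, 1.1], [0.1, 1.1], [-0.2, -2.3], [0.3, -2.3], [-0.8, 3.5], [0.7, 3.2], [-1.1, -2.6], [0.7, -2.8]]
[ 0.5609 -0.2675  0.0582 -0.1315] [[0.0, 0.7], [0.3, 0.6], [-0.4, -2.6], [0.5, -2.6], [0.5, 0.5], [-0.9, 0.4], [-1.3, 2.3], [1.2, 2.0], [-1.5, -3.3], [1.1, -3.5]]
[ 0.5618 -0.2677  0.0603 -0.1315] [[-0.4, 2.4], [0.6, 2.1], [-0.8, -3.9], [0.6, -4.1]]
```

Call:
jog_arm(rows=[{"fingers":0.0878,"dx":0.002,"dy":0,"dz":0.004,"yaw":0},{"fingers":0.0878,"dx":0,"dy":0,"dz":0.003,"yaw":0},{"fingers":0.0878,"dx":0,"dy":0,"dz":0.0025,"yaw":0},{"fingers":0.0878,"dx":0,"dy":0,"dz":0,"yaw":0},{"fingers":0.0878,"dx":0,"dy":0,"dz":0,"yaw":0}])

```text
clock: 9.93
ee_pos: [0.5438, -0.2673, 0.0706]
eef_rot: [0.998, -0.066, -0.0, -0.0]
wrist_force: [0.8, 0.3, -0.4]
grip_width: 0.0878
finger_force: 0.0
```

Call:
jog_arm(rows=[{"fingers":0.064,"dx":0,"dy":0,"dz":0,"yaw":0},{"fingers":0.062,"dx":0,"dy":0,"dz":0,"yaw":0},{"fingers":0.061,"dx":0,"dy":0,"dz":0,"yaw":0},{"fingers":0.05,"dx":0,"dy":0,"dz":0,"yaw":0},{"fingers":0.05,"dx":0,"dy":0,"dz":0,"yaw":0},{"fingers":0.05,"dx":0,"dy":0,"dz":0,"yaw":0},{"fingers":0.05,"dx":0,"dy":0,"dz":0,"yaw":0}], force=6)

```text
clock: 10.52
ee_pos: [0.544, -0.2663, 0.0707]
eef_rot: [0.998, -0.065, -0.0, -0.001]
wrist_force: [0.0, 4.0, 1.3]
grip_width: 0.0601
finger_force: 6.0
```

Run:
```python
from workcell import arm
s=arm.sense();print(s["ee_pos"].round(4),s["wrist_force"].round(1),s["wrist_torque"].round(2),s["grip_width"],s["finger_force"])
```

```text
[ 0.544  -0.2663  0.0707] [0.  4.  1.3] [1.05 0.13 0.02] 0.06007786080949504 6.0002075135707855
```

Call:
jog_arm(rows=[{"fingers":0.05,"dx":0,"dy":-0.001,"dz":0,"yaw":0},{"fingers":0.05,"dx":0,"dy":0,"dz":0,"yaw":0},{"fingers":0.05,"dx":-0.001,"dy":0,"dz":-0.0017,"yaw":0},{"fingers":0.05,"dx":-0.002,"dy":0,"dz":-0.0035,"yaw":0},{"fingers":0.05,"dx":-0.003,"dy":0,"dz":-0.0052,"yaw":0},{"fingers":0.05,"dx":-0.004,"dy":0,"dz":-0.007,"yaw":0},{"fingers":0.05,"dx":-0.004,"dy":0,"dz":-0.007,"yaw":0},{"fingers":0.05,"dx":-0.004,"dy":0,"dz":-0.007,"yaw":0}], force=30)

```text
clock: 11.18
ee_pos: [0.5253, -0.2641, 0.1028]
eef_rot: [0.998, -0.066, -0.0, 0.0]
wrist_force: [-0.5, 0.2, -3.3]
grip_width: 0.0598
finger_force: 30.0
```

Call:
jog_arm(rows=[{"fingers":0.05,"dx":-0.005,"dy":0,"dz":-0.0087,"yaw":0},{"fingers":0.05,"dx":-0.005,"dy":0,"dz":-0.0087,"yaw":0},{"fingers":0.05,"dx":-0.005,"dy":0,"dz":-0.0087,"yaw":0},{"fingers":0.05,"dx":-0.005,"dy":0,"dz":-0.0087,"yaw":0},{"fingers":0.05,"dx":0,"dy":0,"dz":0,"yaw":0},{"fingers":0.05,"dx":0,"dy":0,"dz":0,"yaw":0}])

```text
clock: 11.68
ee_pos: [0.5065, -0.2614, 0.1376]
eef_rot: [0.998, -0.066, 0.001, 0.0]
wrist_force: [0.1, 0.1, -3.9]
grip_width: 0.0598
finger_force: 30.0
```

```bash
cat >> h.py <<'E'
def tiltfit(d,q,x0):
    """free-hanging lid: fit position and tilt from side top-face corners"""
E
python3 - <<'E'
from h import *
from workcell import arm
import pickle
s=arm.sense();d=arm.snapshot("side");p=arm.snapshot("wrist");pickle.dump((s,p,d),open("w6.pkl","wb"))
print(s["ee_pos"].round(4),s["wrist_force"].round(1),s["wrist_torque"].round(2),s["grip_width"],s["finger_force"])
# side-view white plate silhouette
h=cv2.cvtColor(d["pixels"],cv2.COLOR_BGR2HSV);m=cv2.inRange(h,(0,0,150),(40,70,255))
n,l,st,c=cv2.connectedComponentsWithStats(m)
g=np.array(s["ee_pos"]);M=Ro.from_euler("z",-.1315).as_matrix()
c0=proj(d,g-[0,0,.02],0)[0];i=1+np.argmin(np.linalg.norm(c[1:]-c0,axis=1)-np.minimum(st[1:,4],300));print(c0,st[i],c[i])
q=np.argwhere(l==i)[:,::-1].astype(np.float32)
D=np.array([[np.cos(t),np.sin(t)] for t in np.arange(0,2*np.pi,np.pi/8)]);obs=(q@D.T).max(0)
pl=np.vstack([rect(55,75,8),rect(55,75,0)])
for tl in np.radians([-30,-25,-20,-15,-10,-5,0]):
    R=Ro.from_euler("ZY",[-.1315,tl]).as_matrix();o=g+[0,0,.0187]-R@[0,0,.034]
    e=(proj(d,pl@R.T+o,0)@D.T).max(0)-obs;e=np.r_[e[:]];print(np.degrees(tl).round(),e.round(1).tolist(),np.std(e).round(2))
E
```

```text
[ 0.5065 -0.2614  0.1376] [ 0.1  0.1 -3.9] [0.13 0.2  0.03] 0.059759856530248026 29.99937504529953
[260.79842583 249.61977566] [ 247  217   45   62 1206] [269.98092869 253.66666667]
-30.0 [0.6, 1.0, 0.7, -1.0, 0.2, 0.5, 0.8, 0.7, 0.8, 6.2, 11.0, 0.3, 0.9, 0.9, 0.8, 0.5] 2.83
-25.0 [0.2, 1.5, 1.8, -0.1, -0.7, 0.5, 1.7, 2.1, 2.7, 8.1, 12.9, -0.1, -0.8, -0.7, -0.5, -0.4] 3.56
-20.0 [-0.3, 1.7, 2.8, 1.5, -1.8, 0.3, 2.4, 3.3, 4.5, 9.9, 14.7, 1.5, -2.5, -2.3, -1.8, -1.5] 4.48
-15.0 [-1.0, 1.7, 3.6, 2.9, -2.9, 0.0, 3.0, 4.4, 6.1, 11.7, 16.6, 3.1, -4.2, -4.0, -3.2, -2.5] 5.55
-10.0 [-2.0, 1.5, 4.1, 4.2, -4.2, -0.5, 3.3, 5.5, 7.6, 13.4, 18.4, 4.8, -5.9, -5.7, -4.8, -3.6] 6.71
-5.0 [-3.1, 1.1, 4.6, 5.3, -5.6, -1.2, 3.5, 6.5, 9.0, 15.0, 20.2, 6.5, -7.5, -7.5, -6.4, -4.9] 7.91
0.0 [-4.3, 0.5, 4.8, 6.4, -7.1, -2.0, 3.5, 7.3, 10.2, 16.5, 21.9, 8.2, -9.0, -9.2, -8.1, -6.3] 9.11
```

Call:
jog_arm(rows=[{"fingers":0.05,"dx":-0.0015,"dy":-0.012,"dz":0,"yaw":0},{"fingers":0.05,"dx":-0.0035,"dy":-0.025,"dz":0,"yaw":0},{"fingers":0.05,"dx":-0.0035,"dy":-0.025,"dz":0,"yaw":0},{"fingers":0.05,"dx":-0.0035,"dy":-0.025,"dz":0,"yaw":0},{"fingers":0.05,"dx":-0.0035,"dy":-0.025,"dz":0,"yaw":0},{"fingers":0.05,"dx":-0.0035,"dy":-0.025,"dz":0,"yaw":0},{"fingers":0.05,"dx":-0.0025,"dy":-0.015,"dz":0,"yaw":0},{"fingers":0.05,"dx":-0.001,"dy":-0.008,"dz":0,"yaw":0}])

```text
clock: 12.45
ee_pos: [0.5046, -0.096, 0.1362]
eef_rot: [0.998, -0.064, -0.001, -0.001]
wrist_force: [0.7, 0.6, -4.8]
grip_width: 0.0594
finger_force: 30.0
```

Call:
jog_arm(rows=[{"fingers":0.05,"dx":0,"dy":0,"dz":0.01,"yaw":0},{"fingers":0.05,"dx":0,"dy":0,"dz":0.02,"yaw":0},{"fingers":0.05,"dx":0,"dy":0,"dz":0.02,"yaw":0},{"fingers":0.05,"dx":0,"dy":0,"dz":0.02,"yaw":0},{"fingers":0.05,"dx":0,"dy":0,"dz":0.012,"yaw":0},{"fingers":0.05,"dx":0,"dy":0,"dz":0.006,"yaw":0},{"fingers":0.05,"dx":0,"dy":0,"dz":0,"yaw":0},{"fingers":0.05,"dx":0,"dy":0,"dz":0,"yaw":0}])

```text
clock: 13.12
ee_pos: [0.5049, -0.1007, 0.0487]
eef_rot: [0.998, -0.066, -0.0, 0.0]
wrist_force: [0.7, 1.2, -3.6]
grip_width: 0.0599
finger_force: 30.0
```

Call:
jog_arm(rows=[{"fingers":0.05,"dx":0,"dy":0,"dz":0.0015,"yaw":0},{"fingers":0.05,"dx":0,"dy":0,"dz":0.0015,"yaw":0},{"fingers":0.05,"dx":0,"dy":0,"dz":0,"yaw":0},{"fingers":0.05,"dx":0,"dy":0,"dz":0,"yaw":0}])

```text
clock: 13.45
ee_pos: [0.5053, -0.0997, 0.0463]
eef_rot: [0.998, -0.066, 0.0, -0.0]
wrist_force: [-0.4, 0.2, -4.2]
grip_width: 0.0597
finger_force: 30.0
```

Call:
jog_arm(rows=[{"fingers":0.05,"dx":0,"dy":0,"dz":0.0015,"yaw":0},{"fingers":0.05,"dx":0,"dy":0,"dz":0.0015,"yaw":0},{"fingers":0.05,"dx":0,"dy":0,"dz":0,"yaw":0},{"fingers":0.05,"dx":0,"dy":0,"dz":0,"yaw":0}], force=12)

```text
clock: 13.78
ee_pos: [0.5066, -0.1, 0.0436]
eef_rot: [0.998, -0.066, 0.002, 0.0]
wrist_force: [1.6, -0.0, 1.8]
grip_width: 0.0599
finger_force: 12.0
```

Call:
jog_arm(rows=[{"fingers":0.05,"dx":0,"dy":0,"dz":0.001,"yaw":0},{"fingers":0.05,"dx":0,"dy":0,"dz":0.001,"yaw":0},{"fingers":0.05,"dx":0,"dy":0,"dz":0,"yaw":0},{"fingers":0.05,"dx":0,"dy":0,"dz":0,"yaw":0}])

```text
clock: 14.12
ee_pos: [0.5081, -0.1002, 0.0422]
eef_rot: [0.998, -0.066, 0.003, 0.0]
wrist_force: [5.3, -0.8, 5.5]
grip_width: 0.0602
finger_force: 12.0
```

```bash
cat > tilt.py <<'E'
from h import *
from workcell import arm
D=np.array([[np.cos(t),np.sin(t)] for t in np.arange(0,2*np.pi,np.pi/8)])
pl=np.vstack([rect(55,75,8),rect(55,75,0)])
def run(yaw):
    s=arm.sense();d=arm.snapshot("side");g=np.array(s["ee_pos"])
    print(s["clock"].round(2),g.round(4),s["wrist_force"].round(1),s["wrist_torque"].round(2),s["grip_width"].round(4))
    h=cv2.cvtColor(d["pixels"],cv2.COLOR_BGR2HSV);m=cv2.inRange(h,(0,0,150),(40,70,255))
    n,l,st,c=cv2.connectedComponentsWithStats(m);c0=proj(d,g-[0,0,.02],0)[0]
    i=1+np.argmin(np.linalg.norm(c[1:]-c0,axis=1)-np.minimum(st[1:,4],300))
    obs=(np.argwhere(l==i)[:,::-1].astype(float)@D.T).max(0)
    def e(v):
        R=Ro.from_euler("ZY",[yaw,v[0]]).as_matrix();o=g+[0,0,.0187]-R@[0,0,.034]+v[1:]
        return np.r_[(proj(d,pl@R.T+o,0)@D.T).max(0)-obs,np.array(v[1:])*400]
    r=least_squares(e,[-.3,0,0,0],loss="soft_l1");print("tilt",np.degrees(r.x[0]).round(1),r.x[1:].round(4),r.fun[:-3].round(1).tolist(),st[i])
E
python3 -c "import tilt;tilt.run(-.1315)"
```

```text
Traceback (most recent call last):
  File "tilt.py", line 7, in run
    print(s["clock"].round(2),g.round(4),s["wrist_force"].round(1),s["wrist_torque"].round(2),s["grip_width"].round(4))
          ^^^^^^^^^^^^^^^^
AttributeError: 'float' object has no attribute 'round'
```

Call:
jog_arm(rows=[{"fingers":0.05,"dx":0.0033,"dy":0,"dz":0.0008,"yaw":0},{"fingers":0.05,"dx":0.0033,"dy":0,"dz":0.0012,"yaw":0},{"fingers":0.05,"dx":0,"dy":0,"dz":0,"yaw":0}])

```text
clock: 14.42
ee_pos: [0.513, -0.1008, 0.0392]
eef_rot: [0.998, -0.065, 0.001, 0.0]
wrist_force: [4.1, -0.1, 4.7]
grip_width: 0.0596
finger_force: 12.0
```

```bash
sed -i 's/s\["clock"\].round(2)/s["clock"]/; s/s\["grip_width"\].round(4)/s["grip_width"]/' tilt.py; python3 -c "import tilt;tilt.run(-.1315)"
```

```text
14.4167 [ 0.513  -0.1008  0.0392] [ 4.1 -0.1  4.7] [ 0.06 -0.69 -0.02] 0.0595503235300866
tilt -24.6 [ 0.0007 -0.0001 -0.0029] [0.5, 0.6, 0.6, -0.4, 2.4, 1.9, 1.1, 0.4, -0.6, 3.3, 6.6, 0.7, 1.3, 1.2, 0.9, 0.2] [240 215  39  45 856]
```

Call:
jog_arm(rows=[{"fingers":0.05,"dx":0.003,"dy":0,"dz":0.0015,"yaw":0},{"fingers":0.05,"dx":0.003,"dy":0,"dz":0.0016,"yaw":0},{"fingers":0.05,"dx":0.0029,"dy":0,"dz":0.0018,"yaw":0},{"fingers":0.05,"dx":0.0028,"dy":0,"dz":0.0018,"yaw":0},{"fingers":0.05,"dx":0.0026,"dy":0,"dz":0.0021,"yaw":0},{"fingers":0.05,"dx":0.0026,"dy":0,"dz":0.0021,"yaw":0},{"fingers":0.05,"dx":0,"dy":0,"dz":0,"yaw":0}])

```text
clock: 15.05
ee_pos: [0.5271, -0.1027, 0.0268]
eef_rot: [0.998, -0.066, -0.001, -0.0]
wrist_force: [-0.4, 0.2, -3.9]
grip_width: 0.0599
finger_force: 12.0
```

```bash
python3 -c "import tilt;tilt.run(-.1315)"
```

```text
15.05 [ 0.5271 -0.1027  0.0268] [-0.4  0.2 -3.9] [ 0.02  0.06 -0.01] 0.05989284760511438
tilt -3.0 [ 0.0031  0.0012 -0.0003] [0.4, 0.7, 0.9, 0.9, 0.1, 1.2, 1.1, 0.9, 0.7, 0.9, 0.8, 0.5, 1.2, 1.0, 0.6, 0.1] [242 223  40  37 894]
```

Call:
jog_arm(rows=[{"fingers":0.05,"dx":0.0005,"dy":0,"dz":0.001,"yaw":0},{"fingers":0.05,"dx":0.0005,"dy":0,"dz":0.001,"yaw":0},{"fingers":0.05,"dx":0,"dy":0,"dz":0.001,"yaw":0},{"fingers":0.05,"dx":0,"dy":0,"dz":0,"yaw":0},{"fingers":0.05,"dx":0,"dy":0,"dz":0,"yaw":0}])

```text
clock: 15.52
ee_pos: [0.5293, -0.1031, 0.025]
eef_rot: [0.998, -0.066, 0.0, 0.0]
wrist_force: [-1.1, 0.5, -2.5]
grip_width: 0.0597
finger_force: 12.0
```

Call:
jog_arm(rows=[{"fingers":0.05,"dx":0,"dy":0,"dz":0.001,"yaw":0},{"fingers":0.05,"dx":0,"dy":0,"dz":0,"yaw":0},{"fingers":0.05,"dx":0,"dy":0,"dz":0,"yaw":0}])

```text
clock: 15.77
ee_pos: [0.5294, -0.1031, 0.0248]
eef_rot: [0.998, -0.066, 0.0, -0.0]
wrist_force: [-3.0, 0.0, 7.5]
grip_width: 0.0599
finger_force: 12.0
```

```bash
python3 -c "import tilt;tilt.run(-.1315)"
```

```text
15.7667 [ 0.5294 -0.1031  0.0248] [-3.   0.   7.5] [0.18 0.75 0.06] 0.05994814427688029
tilt -0.8 [ 0.0025  0.0014 -0.0001] [-0.5, 1.1, 1.8, 1.5, -0.0, 1.0, 1.0, 0.7, 0.5, 0.7, 0.7, 0.5, 1.1, 1.0, 0.7, 0.3] [242 224  41  36 884]
```

```bash
cat > wl.py <<'E'
from h import *
from workcell import arm
pl=np.vstack([rect(55,75,8),rect(55,75,0)])
def run(zorig):
    s=arm.sense();p=arm.snapshot("wrist");g=np.array(s["ee_pos"]);M=Ro.from_quat(s["eef_rot"]).as_matrix();yaw=np.arctan2(M[1,0],M[0,0])
    h=cv2.cvtColor(p["pixels"],cv2.COLOR_BGR2HSV);m=cv2.inRange(h,(0,0,120),(40,75,255));m=cv2.morphologyEx(m,cv2.MORPH_OPEN,np.ones((3,3)))
    q=proj(p,np.array([g[0],g[1],zorig])+pl@Ro.from_euler("z",yaw).as_matrix().T,s)
    n,l,st,c=cv2.connectedComponentsWithStats(m);sel=np.zeros_like(l,bool)
    x0,y0,x1,y1=q[:,0].min()-15,q[:,1].min()-15,q[:,0].max()+15,q[:,1].max()+15
    for i in range(1,n):
        if st[i,4]>60 and x0<c[i,0]<x1 and y0<c[i,1]<y1: sel|=l==i
    top=np.array([np.argmax(sel[:,u]) if sel[:,u].any() else -1 for u in range(512)])
    lef=np.array([np.argmax(sel[v]) if sel[v].any() else -1 for v in range(384)])
    rig=np.array([511-np.argmax(sel[v,::-1]) if sel[v].any() else -1 for v in range(384)])
    print("q",q.round(0).tolist());print("st",[st[i].tolist() for i in range(1,n) if st[i,4]>60])
    ulo,uhi=np.where(sel.any(0))[0][[0,-1]];vlo=np.where(sel.any(1))[0][0]
    print("top",top[ulo:uhi+1:12].tolist(),ulo,uhi);print("lef",lef[vlo:vlo+130:8].tolist());print("rig",rig[vlo:vlo+130:8].tolist(),vlo)
    cv2.imwrite("pics/wl.png",p["pixels"]);import pickle;pickle.dump((s,p),open("wl.pkl","wb"))
    print(g.round(4),yaw)
E
python3 -c "import wl;wl.run(.009)"
```

```text
q [[367.0, 306.0], [386.0, 134.0], [116.0, 134.0], [136.0, 306.0], [363.0, 299.0], [381.0, 133.0], [122.0, 133.0], [140.0, 299.0]]
st [[121, 128, 247, 5, 758], [153, 182, 111, 62, 3706], [127, 190, 25, 62, 1025], [198, 253, 110, 15, 1002], [226, 255, 21, 3, 63], [310, 284, 53, 6, 261]]
top [130, 129, 129, 129, 129, 128, 128, 128, 128, 128, 128, 128, 128, 128, 128, 128, 128, 128, 128, 128, 128] 121 367
lef [177, -1, -1, -1, -1, -1, -1, 159, 127, 127, 128, 129, 130, 131, 141, 142, 199]
rig [367, -1, -1, -1, -1, -1, -1, 249, 263, 259, 260, 202, 176, 170, 163, 151, 307] 128
[ 0.5294 -0.1031  0.0248] -0.13141605391692388
```

Run:
```python
import pickle,cv2
s,p=pickle.load(open("wl.pkl","rb"));h=cv2.cvtColor(p["pixels"],cv2.COLOR_BGR2HSV)
for u in(170,250,330): print("col",u,[(v,*map(int,h[v,u])) for v in range(120,146,2)])
for v in(150,175): print("row",v,[(u,*map(int,h[v,u])) for u in range(110,136,2)],"|",[(u,*map(int,h[v,u])) for u in range(368,392,2)])
```

```text
col 170 [(120, 11, 171, 124), (122, 12, 171, 127), (124, 11, 168, 123), (126, 12, 181, 121), (128, 16, 72, 117), (130, 32, 31, 237), (132, 42, 18, 239), (134, 40, 19, 236), (136, 40, 19, 239), (138, 41, 21, 238), (140, 40, 19, 238), (142, 41, 20, 237), (144, 40, 19, 238)]
col 250 [(120, 11, 177, 121), (122, 12, 178, 119), (124, 11, 169, 121), (126, 12, 193, 123), (128, 27, 37, 184), (130, 38, 24, 238), (132, 48, 13, 239), (134, 44, 14, 239), (136, 43, 15, 239), (138, 42, 18, 238), (140, 44, 16, 238), (142, 45, 15, 239), (144, 46, 14, 238)]
col 330 [(120, 12, 173, 115), (122, 11, 166, 121), (124, 13, 188, 114), (126, 11, 177, 117), (128, 23, 52, 166), (130, 35, 25, 239), (132, 49, 12, 238), (134, 46, 12, 238), (136, 46, 12, 238), (138, 46, 14, 240), (140, 46, 12, 237), (142, 46, 12, 239), (144, 49, 12, 238)]
row 150 [(110, 11, 168, 82), (112, 11, 159, 77), (114, 13, 170, 75), (116, 12, 162, 93), (118, 10, 164, 92), (120, 11, 200, 83), (122, 20, 59, 177), (124, 43, 20, 242), (126, 40, 23, 236), (128, 39, 20, 238), (130, 39, 20, 237), (132, 41, 21, 238), (134, 41, 22, 237)] | [(368, 46, 12, 236), (370, 48, 13, 238), (372, 46, 12, 237), (374, 49, 12, 238), (376, 48, 13, 238), (378, 51, 11, 237), (380, 49, 12, 237), (382, 50, 10, 240), (384, 33, 47, 191), (386, 12, 206, 73), (388, 10, 161, 87), (390, 12, 170, 84)]
row 175 [(110, 12, 173, 162), (112, 13, 185, 62), (114, 12, 169, 77), (116, 13, 190, 82), (118, 12, 179, 91), (120, 11, 175, 92), (122, 13, 183, 81), (124, 24, 53, 155), (126, 40, 19, 242), (128, 41, 20, 238), (130, 41, 23, 238), (132, 40, 19, 237), (134, 43, 20, 237)] | [(368, 46, 12, 237), (370, 45, 13, 238), (372, 49, 12, 238), (374, 48, 13, 238), (376, 48, 13, 237), (378, 48, 13, 237), (380, 54, 11, 242), (382, 29, 54, 174), (384, 11, 188, 91), (386, 11, 171, 97), (388, 12, 184, 93), (390, 11, 173, 96)]
```

Run:
```python
from h import *
import pickle
s,p=pickle.load(open("wl.pkl","rb"));g=np.array(s["ee_pos"])
Rt=Ro.from_euler("z",-.1314).as_matrix();pl=np.vstack([rect(55,75,8),rect(55,75,0)])
L=lambda a,b,v:a[0]+(b[0]-a[0])*(v-a[1])/(b[1]-a[1])
T=lambda a,b,u:a[1]+(b[1]-a[1])*(u-a[0])/(b[0]-a[0])
def e(v):
    R=Rt@Ro.from_euler("z",v[2]).as_matrix();o=np.array([g[0],g[1],.009+v[3]])+Rt@[v[0],v[1],0]
    q=proj(p,pl@R.T+o,s)
    return np.r_[[min(T(q[1],q[2],u),T(q[5],q[6],u))-w for u,w in((170,128.3),(250,127.8),(330,127.8))],
      [L(q[2],q[3],r)-w for r,w in((150,121.7),(175,124.))],[L(q[0],q[1],r)-w for r,w in((150,384.7),(175,382.3))]]
for zf in(0,1):
    r=least_squares(lambda v:e(np.r_[v,0]) if not zf else e(v),[0]*(3+zf));print(r.x.round(4),r.fun.round(1))
```

```text
[ 0.0028 -0.0011  0.0019] [-0.1  0.1 -0.1 -1.7 -1.1  1.5  1.2]
[ 0.0027 -0.0011  0.002  -0.0019] [-0.1  0.2 -0.1 -0.2  0.3  0.1 -0.1]
```

Call:
jog_arm(rows=[{"fingers":0.05,"dx":0,"dy":0,"dz":0,"yaw":0},{"fingers":0.05,"dx":0,"dy":0,"dz":0,"yaw":0},{"fingers":0.05,"dx":0,"dy":0,"dz":-0.004,"yaw":0},{"fingers":0.05,"dx":0,"dy":0,"dz":-0.012,"yaw":0},{"fingers":0.05,"dx":0,"dy":0,"dz":-0.025,"yaw":0},{"fingers":0.05,"dx":0,"dy":0,"dz":-0.03,"yaw":0},{"fingers":0.05,"dx":0,"dy":0,"dz":-0.03,"yaw":0},{"fingers":0.05,"dx":0,"dy":0,"dz":-0.03,"yaw":0}], force=35)

```text
clock: 16.53
ee_pos: [0.5288, -0.1031, 0.1568]
eef_rot: [0.998, -0.066, -0.0, 0.0]
wrist_force: [1.6, 1.0, -2.5]
grip_width: 0.0595
finger_force: 35.0
```

Call:
jog_arm(rows=[{"fingers":0.05,"dx":0,"dy":0,"dz":-0.02,"yaw":-0.06},{"fingers":0.05,"dx":0,"dy":0,"dz":-0.01,"yaw":-0.07},{"fingers":0.05,"dx":0,"dy":0,"dz":0,"yaw":-0.08},{"fingers":0.05,"dx":0,"dy":0,"dz":0,"yaw":-0.063}])

```text
clock: 16.87
ee_pos: [0.5296, -0.103, 0.1867]
eef_rot: [0.997, 0.073, 0.001, 0.0]
wrist_force: [0.2, -0.1, -4.3]
grip_width: 0.0594
finger_force: 35.0
```

Call:
jog_arm(rows=[{"fingers":0.05,"dx":0.004,"dy":-0.0093,"dz":0,"yaw":0},{"fingers":0.05,"dx":0.008,"dy":-0.018,"dz":0,"yaw":0},{"fingers":0.05,"dx":0.012,"dy":-0.027,"dz":0,"yaw":0},{"fingers":0.05,"dx":0.012,"dy":-0.027,"dz":0,"yaw":0},{"fingers":0.05,"dx":0.012,"dy":-0.027,"dz":0,"yaw":0},{"fingers":0.05,"dx":0.012,"dy":-0.027,"dz":0,"yaw":0},{"fingers":0.05,"dx":0.012,"dy":-0.027,"dz":0,"yaw":0},{"fingers":0.05,"dx":0.012,"dy":-0.027,"dz":0,"yaw":0}])

```text
clock: 17.53
ee_pos: [0.5855, 0.0986, 0.1851]
eef_rot: [0.998, 0.07, -0.0, -0.0]
wrist_force: [0.5, 0.6, -3.6]
grip_width: 0.0598
finger_force: 35.0
```

Call:
jog_arm(rows=[{"fingers":0.05,"dx":0.012,"dy":-0.027,"dz":0,"yaw":0},{"fingers":0.05,"dx":0.012,"dy":-0.027,"dz":0,"yaw":0},{"fingers":0.05,"dx":0.012,"dy":-0.027,"dz":0,"yaw":0},{"fingers":0.05,"dx":0.008,"dy":-0.018,"dz":0,"yaw":0},{"fingers":0.05,"dx":0.004,"dy":-0.009,"dz":0,"yaw":0},{"fingers":0.05,"dx":0,"dy":0,"dz":0,"yaw":0},{"fingers":0.05,"dx":0,"dy":0,"dz":0,"yaw":0},{"fingers":0.05,"dx":0,"dy":0,"dz":0,"yaw":0}])

```text
clock: 18.2
ee_pos: [0.6177, 0.2076, 0.1849]
eef_rot: [0.998, 0.069, -0.0, 0.001]
wrist_force: [0.2, 0.1, -3.4]
grip_width: 0.0597
finger_force: 35.0
```

Run:
```python
from h import *
from workcell import arm
s=arm.sense();print(s["clock"],s["ee_pos"].round(4),s["wrist_force"].round(1),s["wrist_torque"].round(2),goto(s,[.6181,.2111,.1],.1415))
```

```text
18.2 [0.6177 0.2076 0.1849] [ 0.2  0.1 -3.4] [0.05 0.09 0.04] {'yaw': -0.0027, 'd': [0.0009, -0.0034, 0.0849]}
```

Call:
jog_arm(rows=[{"fingers":0.05,"dx":0.0009,"dy":-0.0034,"dz":0.02,"yaw":-0.0027},{"fingers":0.05,"dx":0,"dy":0,"dz":0.025,"yaw":0},{"fingers":0.05,"dx":0,"dy":0,"dz":0.02,"yaw":0},{"fingers":0.05,"dx":0,"dy":0,"dz":0.015,"yaw":0},{"fingers":0.05,"dx":0,"dy":0,"dz":0.008,"yaw":0},{"fingers":0.05,"dx":0,"dy":0,"dz":0,"yaw":0},{"fingers":0.05,"dx":0,"dy":0,"dz":0,"yaw":0},{"fingers":0.05,"dx":0,"dy":0,"dz":0,"yaw":0}])

```text
clock: 18.87
ee_pos: [0.6194, 0.213, 0.0984]
eef_rot: [0.997, 0.072, 0.001, -0.0]
wrist_force: [-0.1, -0.0, -3.4]
grip_width: 0.0599
finger_force: 35.0
```

Run:
```python
from h import *
from workcell import arm
import pickle
s=arm.sense();print(s["clock"],s["ee_pos"].round(4),s["wrist_force"].round(1),goto(s,[.6181,.2111,.09],.1415))
p=arm.snapshot("wrist");c=arm.snapshot("scene");d=arm.snapshot("side");pickle.dump((s,p,c,d),open("w7.pkl","wb"))
# check plate in side view against the box rim below: project both
Rb=Ro.from_euler("z",.1434).as_matrix()
lid=rect(55,75,8)@Rb.T+[.6209,.2116,s["ee_pos"][2]+.0187-.0345]
print((proj(d,lid,0)).round(1).tolist(),(proj(c,lid,0)).round(1).tolist())
for n,im in(("side",d),("scene",c)):
    h=cv2.cvtColor(im["pixels"],cv2.COLOR_BGR2HSV);m=cv2.inRange(h,(0,0,150),(60,60,255));k,l,st,cc=cv2.connectedComponentsWithStats(m)
    q=proj(im,lid.mean(0),0)[0];print(n,q.round(),[(st[i].tolist(),cc[i].round(1).tolist()) for i in range(1,k) if st[i,4]>80 and np.linalg.norm(cc[i]-q)<40])
```

```text
18.8667 [0.6194 0.213  0.0984] [-0.1 -0.  -3.4] {'yaw': 0.0019, 'd': [-0.0015, 0.0017, 0.0084]}
[[263.1, 176.9], [293.7, 172.2], [278.9, 153.7], [250.8, 157.6]] [[260.0, 220.6], [236.4, 237.9], [263.2, 269.1], [287.1, 250.1]]
side [271. 165.] [([250, 141, 45, 55, 1131], [272.7, 173.8])]
scene [262. 244.] [([238, 232, 49, 38, 564], [258.1, 250.5])]
```

Call:
jog_arm(rows=[{"fingers":0.05,"dx":0,"dy":0,"dz":0.002,"yaw":0},{"fingers":0.05,"dx":0,"dy":0,"dz":0.002,"yaw":0},{"fingers":0.05,"dx":0,"dy":0,"dz":0,"yaw":0},{"fingers":0.05,"dx":0,"dy":0,"dz":0,"yaw":0}])

```text
clock: 19.35
ee_pos: [0.6181, 0.2135, 0.0927]
eef_rot: [0.997, 0.072, -0.0, 0.0]
wrist_force: [0.5, 0.3, -4.1]
grip_width: 0.0599
finger_force: 35.0
```

Call:
jog_arm(rows=[{"fingers":0.05,"dx":0,"dy":0,"dz":0,"yaw":0},{"fingers":0.05,"dx":0,"dy":0,"dz":0,"yaw":0}])

```text
clock: 19.52
ee_pos: [0.6184, 0.2135, 0.0929]
eef_rot: [0.997, 0.072, -0.0, 0.0]
wrist_force: [-0.1, 0.8, -4.3]
grip_width: 0.0596
finger_force: 35.0
```

Run:
```python
from h import *
from workcell import arm
s=arm.sense();print(s["clock"],s["ee_pos"].round(4),s["wrist_force"].round(1),goto(s,[.6181,.2111,.09],.1415))
```

```text
19.5167 [0.6184 0.2135 0.0929] [-0.1  0.8 -4.3] {'yaw': 0.003, 'd': [-0.0006, 0.0023, 0.0029]}
```

Call:
jog_arm(rows=[{"fingers":0.05,"dx":-0.0005,"dy":0.0023,"dz":0,"yaw":0.003},{"fingers":0.05,"dx":0,"dy":0,"dz":0,"yaw":0},{"fingers":0.05,"dx":0,"dy":0,"dz":0.001,"yaw":0},{"fingers":0.05,"dx":0,"dy":0,"dz":0.001,"yaw":0},{"fingers":0.05,"dx":0,"dy":0,"dz":0,"yaw":0},{"fingers":0.05,"dx":0,"dy":0,"dz":0,"yaw":0}])

```text
clock: 20.02
ee_pos: [0.6181, 0.2112, 0.0908]
eef_rot: [0.997, 0.071, -0.0, 0.0]
wrist_force: [-0.5, -0.5, -3.3]
grip_width: 0.0595
finger_force: 35.0
```

Call:
jog_arm(rows=[{"fingers":0.05,"dx":0,"dy":0,"dz":0.0008,"yaw":0},{"fingers":0.05,"dx":0,"dy":0,"dz":0.0007,"yaw":0},{"fingers":0.05,"dx":0,"dy":0,"dz":0,"yaw":0},{"fingers":0.05,"dx":0,"dy":0,"dz":0,"yaw":0}])

```text
clock: 20.35
ee_pos: [0.6181, 0.2112, 0.0894]
eef_rot: [0.997, 0.071, -0.0, 0.0]
wrist_force: [1.0, -0.1, -4.2]
grip_width: 0.0597
finger_force: 35.0
```

```bash
cat > st.py <<'E'
from h import *
from workcell import arm
s=arm.sense();print(s["clock"],s["ee_pos"].round(4),"F",s["wrist_force"].round(1),"T",s["wrist_torque"].round(2),goto(s,[.6181,.2111,.0818],.1415))
E
python3 st.py
```

```text
20.35 [0.6181 0.2112 0.0894] F [ 1.  -0.1 -4.2] T [-0.06  0.05  0.04] {'yaw': 0.0, 'd': [-0.0, 0.0, 0.0076]}
```

Already 1.4 mm below the rim contact height with no load, so I continue down in small steps.

Call:
jog_arm(rows=[{"fingers":0.05,"dx":0,"dy":0,"dz":0.0007,"yaw":0},{"fingers":0.05,"dx":0,"dy":0,"dz":0.0008,"yaw":0},{"fingers":0.05,"dx":0,"dy":0,"dz":0,"yaw":0}])

```text
clock: 20.6
ee_pos: [0.6181, 0.2111, 0.0878]
eef_rot: [0.997, 0.071, -0.0, 0.0]
wrist_force: [0.2, -0.1, -3.6]
grip_width: 0.0593
finger_force: 35.0
```

Call:
jog_arm(rows=[{"fingers":0.05,"dx":0,"dy":0,"dz":0.0007,"yaw":0},{"fingers":0.05,"dx":0,"dy":0,"dz":0.0008,"yaw":0},{"fingers":0.05,"dx":0,"dy":0,"dz":0,"yaw":0},{"fingers":0.05,"dx":0,"dy":0,"dz":0,"yaw":0}])

```text
clock: 20.93
ee_pos: [0.6181, 0.2111, 0.0864]
eef_rot: [0.997, 0.071, -0.0, 0.0]
wrist_force: [-0.8, 1.3, -3.5]
grip_width: 0.0597
finger_force: 35.0
```

```bash
python3 st.py
```

```text
20.9333 [0.6181 0.2111 0.0864] F [-0.8  1.3 -3.5] T [ 0.    0.1  -0.02] {'yaw': -0.0, 'd': [-0.0, -0.0, 0.0046]}
```

Block is 4.4 mm into the mouth without load. Next I lower it onto the rim.

Call:
jog_arm(rows=[{"fingers":0.05,"dx":0,"dy":0,"dz":0.0008,"yaw":0},{"fingers":0.05,"dx":0,"dy":0,"dz":0.0008,"yaw":0},{"fingers":0.05,"dx":0,"dy":0,"dz":0.0008,"yaw":0},{"fingers":0.05,"dx":0,"dy":0,"dz":0,"yaw":0}])

```text
clock: 21.27
ee_pos: [0.618, 0.2111, 0.0838]
eef_rot: [0.997, 0.071, -0.0, 0.0]
wrist_force: [-0.1, 0.4, -4.3]
grip_width: 0.0598
finger_force: 35.0
```

Call:
jog_arm(rows=[{"fingers":0.05,"dx":0,"dy":0,"dz":0.0007,"yaw":0},{"fingers":0.05,"dx":0,"dy":0,"dz":0.0007,"yaw":0},{"fingers":0.05,"dx":0,"dy":0,"dz":0,"yaw":0},{"fingers":0.05,"dx":0,"dy":0,"dz":0,"yaw":0}])

```text
clock: 21.6
ee_pos: [0.6181, 0.2111, 0.0826]
eef_rot: [0.997, 0.071, -0.0, 0.0]
wrist_force: [0.4, 0.1, -3.7]
grip_width: 0.0598
finger_force: 35.0
```

```bash
python3 st.py
```

```text
21.6 [0.6181 0.2111 0.0826] F [ 0.4  0.1 -3.7] T [ 0.11  0.1  -0.03] {'yaw': -0.0, 'd': [-0.0, -0.0, 0.0008]}
```

Call:
jog_arm(rows=[{"fingers":0.05,"dx":0,"dy":0,"dz":0.0005,"yaw":0},{"fingers":0.05,"dx":0,"dy":0,"dz":0.0005,"yaw":0},{"fingers":0.05,"dx":0,"dy":0,"dz":0,"yaw":0},{"fingers":0.05,"dx":0,"dy":0,"dz":0,"yaw":0}])

```text
clock: 21.93
ee_pos: [0.6183, 0.2112, 0.0819]
eef_rot: [0.998, 0.071, 0.0, -0.0]
wrist_force: [-0.8, -0.6, -1.1]
grip_width: 0.0598
finger_force: 35.0
```

```bash
python3 st.py
```

```text
21.9333 [0.6183 0.2112 0.0819] F [-0.8 -0.6 -1.1] T [ 0.14  0.33 -0.03] {'yaw': -0.0001, 'd': [-0.0002, 0.0, 0.0001]}
```

Seated at the predicted height. I'm easing the grip so the lid settles, then opening and retreating.

Call:
jog_arm(rows=[{"fingers":0.05,"dx":0,"dy":0,"dz":0.0003,"yaw":0},{"fingers":0.05,"dx":0,"dy":0,"dz":0,"yaw":0},{"fingers":0.05,"dx":0,"dy":0,"dz":0,"yaw":0},{"fingers":0.05,"dx":0,"dy":0,"dz":0,"yaw":0}], force=4)

```text
clock: 22.27
ee_pos: [0.6183, 0.2111, 0.0819]
eef_rot: [0.998, 0.071, 0.0, -0.0]
wrist_force: [-2.8, -0.3, 6.1]
grip_width: 0.0599
finger_force: 4.0
```

Call:
jog_arm(rows=[{"fingers":0.062,"dx":0,"dy":0,"dz":0,"yaw":0},{"fingers":0.066,"dx":0,"dy":0,"dz":0,"yaw":0},{"fingers":0.075,"dx":0,"dy":0,"dz":0,"yaw":0},{"fingers":0.085,"dx":0,"dy":0,"dz":0,"yaw":0},{"fingers":0.085,"dx":0,"dy":0,"dz":0,"yaw":0},{"fingers":0.085,"dx":0,"dy":0,"dz":-0.01,"yaw":0},{"fingers":0.085,"dx":0,"dy":0,"dz":-0.03,"yaw":0},{"fingers":0.085,"dx":0,"dy":0,"dz":-0.03,"yaw":0}])

```text
clock: 22.93
ee_pos: [0.6172, 0.2107, 0.1515]
eef_rot: [0.998, 0.071, -0.001, 0.001]
wrist_force: [-0.6, 1.6, -0.1]
grip_width: 0.0852
finger_force: 0.0
```

Call:
jog_arm(rows=[{"fingers":0.085,"dx":0,"dy":0,"dz":-0.03,"yaw":0},{"fingers":0.085,"dx":0,"dy":0,"dz":-0.02,"yaw":0},{"fingers":0.085,"dx":0,"dy":0,"dz":0,"yaw":0},{"fingers":0.085,"dx":0,"dy":0,"dz":0,"yaw":0},{"fingers":0.085,"dx":0,"dy":0,"dz":0,"yaw":0}])

```text
clock: 23.35
ee_pos: [0.6176, 0.211, 0.2008]
eef_rot: [0.997, 0.071, -0.0, 0.0]
wrist_force: [-0.4, 0.1, -0.8]
grip_width: 0.0849
finger_force: 0.0
```

```bash
cat > chk.py <<'E'
from h import *
from workcell import arm
s=arm.sense();p=arm.snapshot("wrist");d=arm.snapshot("side")
print(s["clock"],s["ee_pos"].round(4),s["wrist_force"].round(1))
Rb=Ro.from_euler("z",.1434).as_matrix();o=np.array([.6209,.2104,.066])
for n,im,st_ in(("wrist",p,s),("side",d,None)):
    h=cv2.cvtColor(im["pixels"],cv2.COLOR_BGR2HSV);m=cv2.inRange(h,(0,0,150),(90,60,255))
    q=proj(im,rect(55,75,8)@Rb.T+o,st_);print(n,"model",q.round(1).tolist())
    k,l,ss,cc=cv2.connectedComponentsWithStats(m);i=1+np.argmin(np.linalg.norm(cc[1:]-q.mean(0),axis=1)-np.minimum(ss[1:,4],500)/10)
    hull=cv2.convexHull(np.argwhere(l==i)[:,::-1].astype(np.int32));e=cv2.approxPolyDP(hull,3,True)[:,0];print(ss[i],e.tolist())
    if n=="wrist" and len(e)==4:
        e=e[np.argsort(np.arctan2(*(e-e.mean(0)).T[::-1]))].astype(float)  # TL,TR,BR,BL
        print(fit([(p,s,rect(55,75,8),e[[2,1,0,3]])],[.62,.21,.066,.14],0,[0,1,2,3]))
E
python3 chk.py
```

```text
23.35 [0.6176 0.211  0.2008] [-0.4  0.1 -0.8]
wrist model [[327.5, 232.1], [334.0, 121.1], [172.6, 121.6], [179.7, 232.4]]
[ 191  140  124   77 7932] [[314, 140], [310, 216], [195, 216], [191, 140]]
(array([ 0.5986168 ,  0.20846848, -0.02656983,  0.14037911]), [[-0.9, 5.6], [-1.0, -2.3], [1.0, -2.4], [0.9, 5.5]])
side model [[263.2, 181.4], [293.6, 176.6], [278.9, 157.8], [250.9, 161.8]]
[ 250  142   44   54 1238] [[292, 191], [263, 194], [250, 158], [256, 142], [268, 144], [292, 174]]
```

Run:
```python
from h import *
from workcell import arm
s=arm.sense();p=arm.snapshot("wrist")
h=cv2.cvtColor(p["pixels"],cv2.COLOR_BGR2HSV);m=cv2.inRange(h,(0,0,150),(90,60,255));m[:, :165]=0;m[:,342:]=0;m[:113]=0;m[236:]=0
e=cv2.approxPolyDP(cv2.convexHull(np.argwhere(m>0)[:,::-1].astype(np.int32)),4,True)[:,0];print(e.tolist())
E1=lambda v,lo,hi:[u for u in np.where(m[v]>0)[0]][0:1]+[u for u in np.where(m[v]>0)[0]][-1:]
for v in(130,150,170,190,210,225): print(v,E1(v,0,0),end=" ")
print()
for u in(190,220,250,280,310): 
    w=np.where(m[:,u]>0)[0];print(u,w[0],w[-1],end=" ")
```

```text
[[332, 121], [326, 230], [180, 230], [175, 120]]
130 [np.int64(174), np.int64(332)] 150 [np.int64(175), np.int64(331)] 170 [np.int64(176), np.int64(330)] 190 [np.int64(177), np.int64(328)] 210 [np.int64(179), np.int64(327)] 225 [np.int64(180), np.int64(326)] 
190 120 230 220 121 231 250 121 230 280 121 230 310 121 230
```

```bash
python3 -c "
from workcell import arm
print(arm.finish_job())"
```

```text
the job is handed in; nothing more can be done
None
```

The job is handed in, with no verdict returned: the matchbox lies flat inside the ceramic box, and the lid went on gently and seated at the expected rim height, square and level to within about 1.5 pixels in the wrist camera; the candle, dog and vase were not touched.

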